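# Sweep the loose nuts through the tray's gap into the drop slot

## Task

Clear the three loose hexagon nuts out of the sorting tray: with the fingertips, slide them gently across the tray floor and push them one at a time through the narrow gap in the rim, so that each drops down the slot into the bin beneath. Do not pinch or lift the nuts, and leave the bolts standing where they are and the other things on the bench alone.

Things in the scene. Friction and masses are not known exactly. Their poses are not given: they have to be found in the camera images.
- tray: fixed bright sheet-steel sorting tray on legs. Origin on the bench under the middle of the tray floor; x points to the rim with the gap, z up. Level floor 100 mm above the bench, inside 360 mm along y (-180 to 180); along x from -112 mm to the inner face of the gapped rim at 108 mm. Rim 4 mm thick, standing 20 mm above the floor
- gate (a point): middle of the gap in the tray's +x rim, at floor level, on the edge where the floor ends: 112 mm along the tray's x from its origin. The gap is 44 mm wide along the tray's y
- slot (a point): middle of the slot's mouth, at floor level, 24 mm past the gate. The slot starts right behind the gap: clear opening 48 mm along the tray's x (112 to 160 mm) by 52 mm along y, no floor, walls 20 mm above floor level; a nut drops once its centre is past the floor's edge
- bin (a point): middle of the inner floor of the open grey bin (fixed) on the bench under the slot; inside 130 mm along the tray's x, 106 mm along y, 4 mm above the bench, sides about 50 mm high
- nut0_mid (a point): loose dark steel hexagon nut, 30 mm across flats, 34.6 mm across corners, 16 mm high, about 64 g, lying flat on the tray floor; this point is its centre, 8 mm above its underside
- nut1_mid (a point): loose dark steel hexagon nut, 30 mm across flats, 34.6 mm across corners, 16 mm high, about 64 g, lying flat on the tray floor; this point is its centre, 8 mm above its underside
- nut2_mid (a point): loose dark steel hexagon nut, 30 mm across flats, 34.6 mm across corners, 16 mm high, about 64 g, lying flat on the tray floor; this point is its centre, 8 mm above its underside
- bolt0: loose hexagon bolt standing upright on its head in the tray among the nuts: head 24 mm across flats, 10 mm high, shank 16 mm across, 50 mm tall in all; origin under its head. Stays where it is
- bolt1: loose hexagon bolt standing upright on its head in the tray among the nuts: head 24 mm across flats, 10 mm high, shank 16 mm across, 50 mm tall in all; origin under its head. Stays where it is
- chipping_hammer: bystander on the bench beside the tray: chipping hammer, 270 mm long, lying; origin at its underside
- wire_brush: bystander on the bench beside the tray: wire brush, 260 mm long, lying; origin at its underside
- spray_can: bystander on the bench beside the tray: spray can, 66 mm across, 200 mm tall, standing; origin at its underside
- magnet_square: bystander on the bench beside the tray: triangular welding magnet, 100 mm sides, 22 mm thick, lying; origin at its underside
- f_clamp: bystander on the bench beside the tray: F-clamp, 280 mm long, lying; origin at its underside

How it is judged:
On the way, in this order (a step that is already met when the one before it is completed fails the run):
1. a first nut, alone, has dropped through the slot into the bin (((z of nut0_mid in the frame of tray below 0.07 m and x of nut0_mid in the frame of tray between 0.075 and 0.222 m and y of nut0_mid in the frame of tray between -0.06 and 0.06 m) or (z of nut1_mid in the frame of tray below 0.07 m and x of nut1_mid in the frame of tray between 0.075 and 0.222 m and y of nut1_mid in the frame of tray between -0.06 and 0.06 m) or (z of nut2_mid in the frame of tray below 0.07 m and x of nut2_mid in the frame of tray between 0.075 and 0.222 m and y of nut2_mid in the frame of tray between -0.06 and 0.06 m))), for 0.2 s.
2. a second nut, alone, has followed it into the bin ((((z of nut0_mid in the frame of tray below 0.07 m and x of nut0_mid in the frame of tray between 0.075 and 0.222 m and y of nut0_mid in the frame of tray between -0.06 and 0.06 m) and (z of nut1_mid in the frame of tray below 0.07 m and x of nut1_mid in the frame of tray between 0.075 and 0.222 m and y of nut1_mid in the frame of tray between -0.06 and 0.06 m)) or ((z of nut0_mid in the frame of tray below 0.07 m and x of nut0_mid in the frame of tray between 0.075 and 0.222 m and y of nut0_mid in the frame of tray between -0.06 and 0.06 m) and (z of nut2_mid in the frame of tray below 0.07 m and x of nut2_mid in the frame of tray between 0.075 and 0.222 m and y of nut2_mid in the frame of tray between -0.06 and 0.06 m)) or ((z of nut1_mid in the frame of tray below 0.07 m and x of nut1_mid in the frame of tray between 0.075 and 0.222 m and y of nut1_mid in the frame of tray between -0.06 and 0.06 m) and (z of nut2_mid in the frame of tray below 0.07 m and x of nut2_mid in the frame of tray between 0.075 and 0.222 m and y of nut2_mid in the frame of tray between -0.06 and 0.06 m)))), for 0.2 s.
3. the last nut has followed into the bin (z of each of nut0_mid, nut1_mid, nut2_mid in the frame of tray below 0.07 m and x of nut0_mid in the frame of tray between 0.075 and 0.222 m and y of nut0_mid in the frame of tray between -0.06 and 0.06 m and x of nut1_mid in the frame of tray between 0.075 and 0.222 m and y of nut1_mid in the frame of tray between -0.06 and 0.06 m and x of nut2_mid in the frame of tray between 0.075 and 0.222 m and y of nut2_mid in the frame of tray between -0.06 and 0.06 m), for 0.2 s.
At the end, for the whole second after the job is handed in: All three nuts lie at rest in the bin under the slot (centres less than 70 mm above the bench, within the bin's outline), and both bolts still stand upright within 20 mm of where they were (all of step 3 and linear speed of each of nut0, nut1, nut2 below 0.02 m/s and not (distance of bolt0 from where it was at the start of the episode above 0.02 m or angle between bolt0's own z axis and vertical above 0.35 rad) and not (distance of bolt1 from where it was at the start of the episode above 0.02 m or angle between bolt1's own z axis and vertical above 0.35 rad)); the robot touches nothing.
It fails at once if a nut is lifted more than 10 mm off the tray floor (z of any of nut0_mid, nut1_mid, nut2_mid in the frame of tray above 0.118 m).
It fails at once if a nut is pinched or pressed with more than 20 N (contact force between the fingers and nut0 above 20 N or contact force between the fingers and nut1 above 20 N or contact force between the fingers and nut2 above 20 N).
It fails at once if a bolt is moved more than 20 mm or tipped over ((distance of bolt0 from where it was at the start of the episode above 0.02 m or angle between bolt0's own z axis and vertical above 0.35 rad) or (distance of bolt1 from where it was at the start of the episode above 0.02 m or angle between bolt1's own z axis and vertical above 0.35 rad)).
It fails at once if another thing on the bench is moved more than 30 mm (distance of any of chipping_hammer, wire_brush, spray_can, magnet_square, f_clamp from where it was at the start of the episode above 0.03 m).
It also fails if it takes over 69 s, if anything falls off the work surface, if the arm or the gripper's body presses on something with over 40 N, if the wrist force passes 120 N, or if a joint passes its speed limit or range.

## Robot

A 6-joint arm with a two-finger parallel gripper is mounted at the origin on the work surface. World frame = base frame: x ahead of the robot, y to its left, z up, the work surface at z = 0. Lengths are in m, angles in rad, forces in N, time in s.
With the tool pointing down it reaches from about 0.225 to 0.875 m from the base axis. Payload 3.4 kg.
Tool frame: the origin (TCP) lies between the finger pads; the fingertips stand 25 mm ahead of it and the grasp point (between the pads) lies 6 mm ahead of it (manip.tips_ahead is the distance from the TCP to the fingertips, in m); z points along the fingers, x is the direction in which the jaws open and shut, and the axes are right-handed (so a half turn about z gives the same grasp; the last joint's range is limited). The gripper opens to 85 mm and grips with 20 to 120 N. Pads are 22 mm wide; open, the fingers measure 114 mm over their backs; the gripper's body (76 mm by 85 mm) begins 54 mm behind the grasp point. The pads swing forward as they close: fully open they stand 13 mm farther back than shut.
Start: joints at [1.017, 0.276, 1.505, -0, 1.361, -0.121], TCP at [0.241, 0.522, 0.256] pointing down, gripper open.
Joint ranges: [-2.89, 2.89], [-0.75, 2.08], [0.22, 2.7], [-1.18, 4.32], [0.11, 2.71], [-2.7, 2.7]. Speed limits (rad/s): [2.57, 2.57, 3.14, 3.14, 3.14, 3.14].

## Interface

Orientations are given as a unit quaternion [w, x, y, z].
In Python, from rig import manip gives the robot as it stands. The module is installed in compiled form; this text tells all that it offers.
- The arm moves only by the tool send_rows, never from a script. Its argument "plan" is a list of rows, each an object with "linear": the shift along the tool's x, y, z in m, a list of three; "delta_rot": the turn, a rotation vector about the tool's x, y, z in degrees, a list of three; "fingers": the finger opening in m, from 0 to 0.0854. A call has 1 to 12 rows; each row shifts and turns the pose as measured when the row begins, along the tool's axes as they then stand; what a row does not reach is not made up. A row lasts 1/12 s, in which the tool goes at most 41.7 mm and 7.16 degrees, less where a joint would pass 70% of its speed; a pose out of reach is approached as far as the arm can. A call with a gripper value outside its range is refused whole. The fingers move at their own pace and stop on an object; "force" is the grip in N (left out, the last holds). Time passes only in rows, so rows that do not move let the fingers close. It gives the time, the measured TCP pose, the force and the opening at its end, in the units of the state.
- manip.get_state(): the state, without advancing time (a new reading comes with each control period).
- manip.get_image(name): name is "scene" or "top"; returns the picture (384x512x3 uint8, red, green, blue); there is no depth.
- manip.camera_info(name): a dict with "K" (3x3 intrinsics, pixels), "dist" ([k1, k2, p1, p2, k3] as OpenCV has them; the pictures are not rectified), "rvec" (rotation vector, rad) and "tvec" (3), from world to camera coordinates, as OpenCV has them. Camera axes: x right, y down, z forward; pixel columns grow to the right and rows downward; lengths in m; the calibration is good to about 2 mm. A picture is of the moment at which its call begins. camera_info takes no time and is no camera call.
- manip.sign_off(): hands the job in, once; it reports no verdict.
Trained networks look in the newest picture that a camera, given by its name, has taken for a name from the list of things; names that differ only in an ending like _2 or _b are one class to them, and where a whole thing is asked for, a point or a joint stands for the part that bears it (a point fixed in the world has none). Each returns a list of dicts, best first, with "p" (0 to 1); they miss things now and then, are a little off and sometimes report something else, mostly with a low value. They report only what shows in the picture. A call takes as long as a camera call.
- manip.find_in(thing, camera): "extent" ([left, top, right, bottom] in pixels, round what is visible of it).
- manip.masks_of(thing, camera): "pixels" (384x512 bool, what is visible of it) and "extent" ([left, top, right, bottom] in pixels, round what is visible of it).
The state is a dict: "clock": time; "qpos": joint angles; "qd": joint speeds; "effort": joint torques, N m; "position": TCP position; "ee_rot": TCP orientation; "contact_force": force on the tool from outside, world axes, zero at the start; "moment": the same for the moment, N m; "width": finger opening in m.
Only numpy, scipy, OpenCV 4.12 (cv2) and the standard library are available. Lean on these libraries where they do the work, as an engineer would, in place of code of your own. Each camera call takes 0.05 s, during which the arm holds its last target. There are 200 camera calls.

## Working session

There is one attempt and no reset: what is moved stays moved. The work goes in short steps, Python scripts to look and compute and a tool call to move; the robot and the scene stay as the last step left them, time stands still between calls to the robot, and variables do not carry over. Pictures are saved under pics/ and viewed, about 8 in all and at most 12, crops included, and the job is handed in when it is done.

Besides the shell and the picture viewer there is one more tool, called after ">>>" by a JSON object that holds its "op" and its "data", one argument or row to a line. send_rows: Moves the arm, as the interface text tells. Its arguments: {"type":"object","properties":{"plan":{"type":"array","items":{"type":"object","properties":{"linear":{"type":"array","items":{"type":"number"}},"delta_rot":{"type":"array","items":{"type":"number"}},"fingers":{"type":"number"}}}},"force":{"type":"number"}},"required":["plan"]}

```bash
mkdir -p pics; cat > h.py <<'E'
import numpy as np, cv2
from rig import manip
def cam(n):
    c=manip.camera_info(n); return [np.array(c[k],float) for k in('K','dist','rvec','tvec')]
def ray_plane(n,uv,z):
    K,d,r,t=cam(n); R=cv2.Rodrigues(r)[0]; t=t.ravel()
    p=cv2.undistortPoints(np.array(uv,float).reshape(-1,1,2),K,d).reshape(-1,2)
    D=np.c_[p,np.ones(len(p))]@R; C=-R.T@t
    return C+D*((z-C[2])/D[:,2])[:,None]
def proj(n,P):
    K,d,r,t=cam(n); return cv2.projectPoints(np.array(P,float).reshape(-1,3),r,t,K,d)[0].reshape(-1,2)
E
python3 - <<'E'
from h import *
for n in('scene','top'):
    im=manip.get_image(n); cv2.imwrite(f'pics/{n}0.png',cv2.resize(im[:,:,::-1],None,fx=1.5,fy=1.5))
    K,d,r,t=cam(n); print(n,-cv2.Rodrigues(r)[0].T@t.ravel(),K[0,0])
    for th in('tray','nut0','bolt0','bin'):
        try:
            for o in manip.find_in(th,n): print(th,round(o['p'],2),np.round(o['extent']))
        except Exception as e: print(th,e)
print(manip.get_state())
E
```

```text
scene [ 1.13023465 -0.2633654   1.12589281] 436.05520520001124
tray 0.92 [215. 135. 373. 280.]
nut0 it knows: bin, bolt, chipping_hammer, f_clamp, gate, magnet_square, nut0_mid, nut1_mid, nut2_mid, slot, spray_can, tray, wire_brush
bolt0 0.51 [257. 206. 270. 217.]
bin 0.98 [216. 135. 374. 278.]
top [ 0.2506985  -0.02163639  1.54062922] 391.82984544973624
tray 0.62 [175. 132. 287. 221.]
tray 0.45 [244. 181. 251. 185.]
nut0 it knows: bin, bolt, chipping_hammer, f_clamp, gate, magnet_square, nut0_mid, nut1_mid, nut2_mid, slot, spray_can, tray, wire_brush
bolt0 0.59 [256. 170. 261. 176.]
bolt0 0.56 [244. 179. 253. 184.]
bin 0.74 [179. 129. 287. 223.]
bin 0.34 [245. 178. 252. 186.]
{'clock': 0.4, 'qpos': array([ 1.01696701e+00,  2.75997788e-01,  1.50512693e+00, -8.48913683e-06,
        1.36070692e+00, -1.20943104e-01]), 'qd': array([ 0.00143428,  0.00020493,  0.00029726,  0.00109082, -0.00033707,
       -0.00010766]), 'effort': array([-7.14817816e-04, -4.16172338e+01, -2.45743597e+01, -2.44630128e-04,
        3.33251461e-03, -1.58160572e-05]), 'position': array([0.24114881, 0.52191147, 0.2561816 ]), 'ee_rot': array([ 5.55030111e-05,  8.42463917e-01,  5.38752757e-01, -1.05902548e-04]), 'contact_force': array([-0.69343946,  0.47313766, -0.30588716]), 'moment': array([ 0.04264093, -0.01223728, -0.00796995]), 'width': 0.08543424842611672}
```

View pics/top0.png

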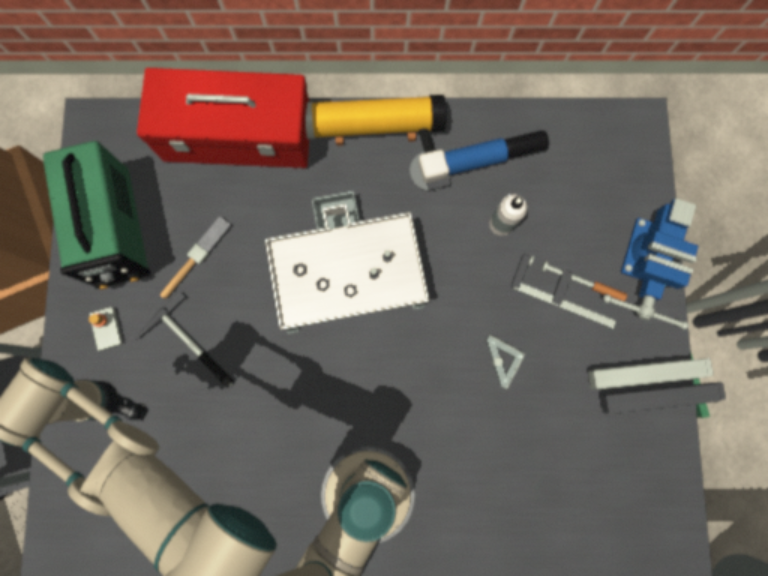

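View pics/scene0.png

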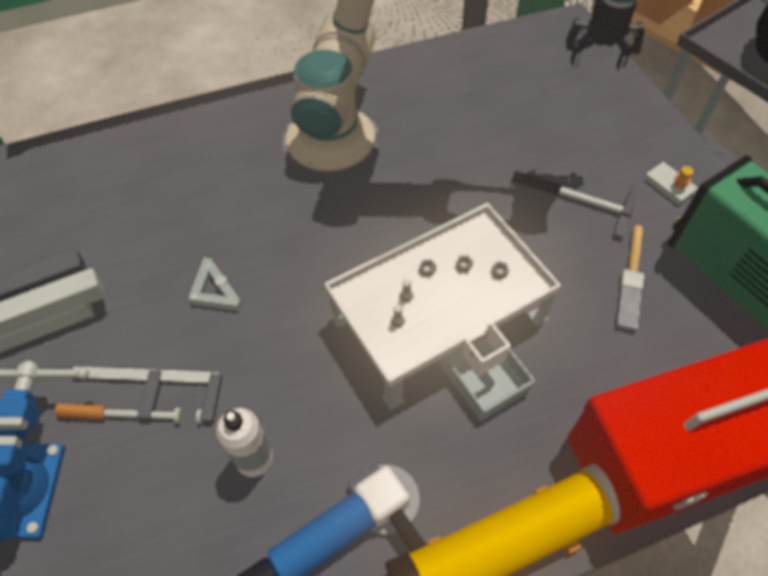

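The top view shows the tray (corners near 266,240 / 411,213 / 429,299 / 282,328 at 1.5x), with three nuts at (300,270), (323,285) and (350,291). The bolts stand at (375,273) and (388,257), and the slot and bin are beyond the rim near (338,213). The scene view agrees. Next I fit the tray pose and locate the nuts and bolts.

```bash
cat >> h.py <<'E'
def T(p,P):
    x,y,a=p; P=np.atleast_2d(np.array(P,float)); c,s=np.cos(a),np.sin(a)
    return np.c_[x+c*P[:,0]-s*P[:,1],y+s*P[:,0]+c*P[:,1],P[:,2]]
def Tinv(p,W):
    x,y,a=p; W=np.atleast_2d(W); c,s=np.cos(a),np.sin(a); dx,dy=W[:,0]-x,W[:,1]-y
    return np.c_[c*dx+s*dy,-s*dx+c*dy,W[:,2]]
E
cat > fit.py <<'E'
from h import *
from scipy.optimize import minimize
RIM=np.array([[112,184,120],[112,-184,120],[-116,-184,120],[-116,184,120]])/1e3
for n,q in(('top',[[411,213],[266,240],[282,328],[429,299]]),):
    W=ray_plane(n,np.array(q)/1.5,.12); print(n,np.round(W,3))
ims={n:manip.get_image(n) for n in('top','scene')}
W=ray_plane('top',np.array([[266,240],[411,213],[429,299],[282,328]])/1.5,.12)
c=W.mean(0); ax=(W[0]+W[1]-W[2]-W[3]); a=np.arctan2(ax[1],ax[0]); print('init',c,a)
p0=np.array([c[0],c[1],a])
masks={}
for n,im in ims.items():
    hull=cv2.convexHull(proj(n,T(p0,RIM)).astype(np.float32)).astype(int)
    roi=np.zeros(im.shape[:2],np.uint8); cv2.fillConvexPoly(roi,hull,1); roi=cv2.dilate(roi,np.ones((15,15)))
    m=((im.min(2)>150)&(roi>0)).astype(np.uint8)
    k,l,s,_=cv2.connectedComponentsWithStats(m); m=(l==1+np.argmax(s[1:,4])).astype(np.uint8)
    cs=cv2.findContours(m,0,1)[0]; m[:]=0; cv2.drawContours(m,cs,-1,1,-1); masks[n]=m
def cost(p,names=('top','scene')):
    e=0
    for n in names:
        h=proj(n,T(p,RIM)); M=np.zeros(ims[n].shape[:2],np.uint8)
        cv2.fillPoly(M,[np.round(h*256).astype(np.int32)],1,shift=8); e+=np.sum(M!=masks[n])
    return float(e)
for names in(('top',),('top','scene')):
    r=minimize(cost,p0,args=(names,),method='Nelder-Mead',options=dict(initial_simplex=p0+np.array([[0,0,0],[.01,0,0],[0,.01,0],[0,0,.05]]))); print(names,np.round(r.x,4),r.fun)
p=r.x; np.save('tray.npy',p)
for n in ims:
    g=ims[n].max(2); fl=np.zeros_like(g); cv2.fillPoly(fl,[np.round(proj(n,T(p,np.array([[98,170,100],[98,-170,100],[-102,-170,100],[-102,170,100]])/1e3))).astype(np.int32)],1)
    m=((g<150)&(fl>0)).astype(np.uint8); k,l,s,ce=cv2.connectedComponentsWithStats(m)
    for i in range(1,k):
        if s[i,4]>4:
            w=np.clip(200-g.astype(float),0,None)*(cv2.dilate((l==i).astype(np.uint8),np.ones((3,3)))); yy,xx=np.indices(g.shape)
            u=[(w*xx).sum()/w.sum(),(w*yy).sum()/w.sum()]
            print(n,s[i,4],np.round(u,1),np.round(Tinv(p,ray_plane(n,u,.110))[0]*1e3,1))
    v=proj(n,T(p,RIM)); lo=np.maximum(v.min(0).astype(int)-20,0); hi=v.max(0).astype(int)+20
    f=4; o=cv2.resize(ims[n][lo[1]:hi[1],lo[0]:hi[0],::-1],None,fx=f,fy=f,interpolation=cv2.INTER_CUBIC)
    gap=np.array([[112,22,100],[112,-22,100],[160,-26,120],[160,26,120]])/1e3
    for Q,col in((RIM,(0,0,255)),(gap,(255,0,0)),(RIM*[1,1,0]+[0,0,.1],(0,200,0))):
        cv2.polylines(o,[np.round((proj(n,T(p,Q))-lo+.5)*f).astype(np.int32)],True,col,1)
    cv2.imwrite(f'pics/{n}_fit.png',o[:600,:800])
    for th in('nut0_mid','bolt0'):
        for d in manip.find_in(th,n):
            e=d['extent']; print(n,th,round(d['p'],2),np.round(e),np.round(Tinv(p,ray_plane(n,[(e[0]+e[2])/2,(e[1]+e[3])/2],.108))[0]*1e3))
E
python3 fit.py
```

```text
top [[ 0.694 -0.115  0.12 ]
 [ 0.626  0.247  0.12 ]
 [ 0.406  0.202  0.12 ]
 [ 0.475 -0.156  0.12 ]]
init [0.55018659 0.04449726 0.12      ] 0.19241800462738762
('top',) [0.5525 0.051  0.1886] 369.0
('top', 'scene') [0.5516 0.051  0.1864] 1144.0
top 26 [258.5 171.1] [  12.3 -111.1  110. ]
top 38 [199.6 179.4] [ 22.7 110.5 110. ]
top 22 [249.6 182.6] [-24.4 -70.2 110. ]
top 29 [214.7 189.1] [-24.   61.7 110. ]
top 24 [233.3 193.2] [-52.5  -3.2 110. ]
top nut0_mid 0.41 [211. 187. 214. 191.] [-22.  70. 108.]
top bolt0 0.55 [254. 170. 259. 174.] [  11. -104.  108.]
top bolt0 0.53 [246. 180. 250. 184.] [-22. -64. 108.]
scene 73 [308.8 176.1] [-23.4  63.  110. ]
scene 71 [284.3 178.7] [-52.1  -1.1 110. ]
scene 75 [332.6 180.3] [ 23.5 112.2 110. ]
scene 63 [270.1 196.3] [-23.3 -66.4 110. ]
scene 63 [264.2 213.4] [  14.6 -108.6  110. ]
scene nut0_mid 0.73 [ 38. 245. 146. 286.] [ -83. -558.  108.]
scene bolt0 0.59 [265. 188. 274. 201.] [-29. -63. 108.]
scene bolt0 0.53 [259. 202. 267. 222.] [   8. -108.  108.]
```

View pics/top_fit.png

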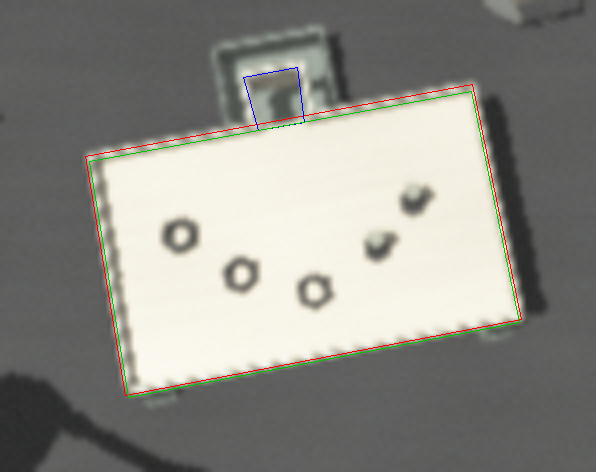

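View pics/scene_fit.png

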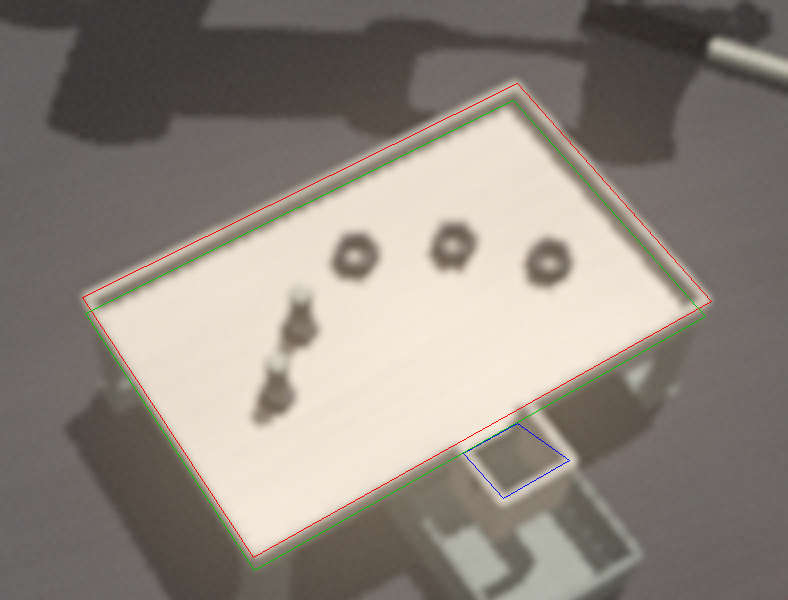

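The fitted outline matches the tray in both views. In tray mm, the nuts are at A(23,111), B(-24,62) and C(-52,-2), and the bolts at (-24,-68) and (13,-110). I'll push with the fingers nearly closed, moving along tool y. C goes first, straight along +x. A and B go diagonally to a staging point and then +x.

```bash
cat > nav.py <<'E'
# usage: nav.py x y dir(deg) tipz [mm, tray frame]: remaining motion in tool axes
import sys
from h import *
from scipy.spatial.transform import Rotation as Ro
p=np.load('tray.npy'); s=manip.get_state(); w,x,y,z=s['ee_rot']; R=Ro.from_quat([x,y,z,w]).as_matrix()
tip=s['position']+R[:,2]*manip.tips_ahead
print('t',round(s['clock'],2),'tip tray mm',np.round(Tinv(p,tip)[0]*1e3,1),'push dir',round(np.degrees(np.arctan2(R[1,1],R[0,1])-p[2]),1),'tilt',np.round(R[:2,2],3),'width',round(s['width'],4),'F',np.round(s['contact_force'],1),'ahead',manip.tips_ahead,'q',np.round(s['qpos'],2))
if len(sys.argv)>4:
    X,Y,d,Z=map(float,sys.argv[1:5]); a=np.radians(d)+p[2]
    G=np.array([[np.sin(a)*-1,np.cos(a),0],[np.cos(a),np.sin(a),0],[0,0,-1]]).T
    W=T(p,np.array([X,Y,Z])/1e3)[0]
    print('now axes lin',np.round(R.T@(W-tip)*1e3,1),'goal axes lin',np.round(G.T@(W-tip)*1e3,1),'rot',np.round(np.degrees(Ro.from_matrix(R.T@G).as_rotvec()),1))
E
python3 nav.py -90 -2 0 170
```

```text
t 0.7 tip tray mm [-217.7  520.4  231.4] push dir -35.5 tilt [0. 0.] width 0.0854 F [-0.4 -0.6 -0. ] ahead 0.025 q [ 1.02  0.28  1.5  -0.    1.36 -0.12]
now axes lin [-351.3  407.2   61.3] goal axes lin [-522.4  127.7   61.4] rot [  0.   -0.  -35.5]
```

>>> {"op": "send_rows", "data": {
  "plan": [
    {"linear":[0,0,0],"delta_rot":[0,0,-7.1],"fingers":0.01},
    {"linear":[0,0,0],"delta_rot":[0,0,-7.1],"fingers":0.01},
    {"linear":[0,0,0],"delta_rot":[0,0,-7.1],"fingers":0.01},
    {"linear":[0,0,0],"delta_rot":[0,0,-7.1],"fingers":0.01},
    {"linear":[0,0,0],"delta_rot":[0,0,-7.1],"fingers":0.01},
    {"linear":[-0.03,0.007,0],"delta_rot":[0,0,0],"fingers":0.01},
    {"linear":[-0.03,0.007,0],"delta_rot":[0,0,0],"fingers":0.01},
    {"linear":[-0.03,0.007,0],"delta_rot":[0,0,0],"fingers":0.01},
    {"linear":[-0.03,0.007,0],"delta_rot":[0,0,0],"fingers":0.01},
    {"linear":[-0.03,0.007,0],"delta_rot":[0,0,0],"fingers":0.01},
    {"linear":[-0.03,0.007,0],"delta_rot":[0,0,0],"fingers":0.01},
    {"linear":[-0.03,0.007,0],"delta_rot":[0,0,0],"fingers":0.01}
  ],
  "force": 20
}}

```text
clock: 1.7
position: [0.3327, 0.3252, 0.2553]
ee_rot: [-0.001, 0.628, 0.778, 0.002]
contact_force: [1.3, 0.1, -0.5]
width: 0.0097
```

```bash
python3 nav.py -90 -2 0 170
```

```text
t 1.7 tip tray mm [-164.3  310.2  230.3] push dir 1.5 tilt [0.001 0.005] width 0.0097 F [ 1.3  0.1 -0.5] ahead 0.025 q [ 0.62  0.11  1.73  0.    1.3  -1.16]
now axes lin [-314.4   65.7   58.8] goal axes lin [-312.2   74.3   60.3] rot [ 0.1 -0.3  1.5]
```

>>> {"op": "send_rows", "data": {
  "plan": [
    {"linear":[-0.03,0.007,0.001],"delta_rot":[0,0,0],"fingers":0.01},
    {"linear":[-0.03,0.007,0.001],"delta_rot":[0,0,0],"fingers":0.01},
    {"linear":[-0.03,0.007,0.001],"delta_rot":[0,0,0],"fingers":0.01},
    {"linear":[-0.03,0.007,0.001],"delta_rot":[0,0,0],"fingers":0.01},
    {"linear":[-0.03,0.007,0.001],"delta_rot":[0,0,0],"fingers":0.01},
    {"linear":[-0.03,0.007,0.001],"delta_rot":[0,0,0],"fingers":0.01},
    {"linear":[-0.03,0.007,0.001],"delta_rot":[0,0,0],"fingers":0.01},
    {"linear":[-0.03,0.007,0.001],"delta_rot":[0,0,0],"fingers":0.01},
    {"linear":[-0.03,0.007,0.001],"delta_rot":[0,0,0],"fingers":0.01},
    {"linear":[-0.03,0.007,0.001],"delta_rot":[0,0,0],"fingers":0.01},
    {"linear":[-0.01,0.005,0.001],"delta_rot":[0,0,0],"fingers":0.01},
    {"linear":[0,0,0],"delta_rot":[0,0,0],"fingers":0.01}
  ]
}}

```text
clock: 2.7
position: [0.479, 0.0182, 0.2455]
ee_rot: [0.003, 0.63, 0.777, 0.006]
contact_force: [-0.3, 0.2, 0.2]
width: 0.0098
```

```bash
python3 nav.py -90 -2 0 106
```

```text
t 2.7 tip tray mm [-77.2 -18.6 220.5] push dir 1.2 tilt [0.011 0.005] width 0.0098 F [-0.3  0.2  0.2] ahead 0.025 q [-0.11  0.13  1.72  0.01  1.28 -1.89]
now axes lin [ 16.6 -13.9 114.4] goal axes lin [ 16.6 -12.8 114.5] rot [ 0.7 -0.2  1.2]
```

>>> {"op": "send_rows", "data": {
  "plan": [
    {"linear":[0.008,-0.007,0.01],"delta_rot":[0.7,-0.2,1.2],"fingers":0.01},
    {"linear":[0.008,-0.007,0.02],"delta_rot":[0,0,0],"fingers":0.01},
    {"linear":[0,0,0.02],"delta_rot":[0,0,0],"fingers":0.01},
    {"linear":[0,0,0],"delta_rot":[0,0,0],"fingers":0.01}
  ]
}}

```text
clock: 3.03
position: [0.4617, 0.0341, 0.1953]
ee_rot: [-0.0, 0.639, 0.769, 0.002]
contact_force: [-1.0, -0.1, -0.8]
width: 0.0101
```

```bash
python3 nav.py -90 -2 0 106; python3 - <<'E'
from h import *
im=manip.get_image('scene')[110:260,170:400,::-1]; cv2.imwrite('pics/s1.png',cv2.resize(im,None,fx=3.4,fy=3.4,interpolation=cv2.INTER_CUBIC))
E
```

```text
t 3.03 tip tray mm [-91.5   0.2 170.3] push dir -0.2 tilt [0.002 0.002] width 0.0101 F [-1.  -0.1 -0.8] ahead 0.025 q [-0.08  0.15  1.83  0.    1.16 -1.83]
now axes lin [-2.3  1.3 64.3] goal axes lin [-2.2  1.5 64.3] rot [ 0.1 -0.1 -0.2]
```

View pics/s1.png

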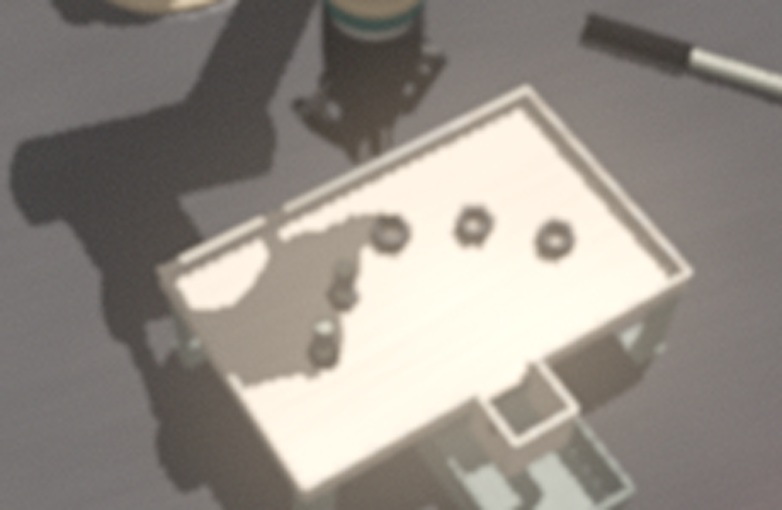

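The gripper hangs behind nut C with the fingers nearly shut, and nothing has moved. The slot's wall corners show at about (538,363), (578,408), (518,442) and (480,402), so I can check the gap's y from them.

```bash
python3 - <<'E'
from h import *
p=np.load('tray.npy')
q=np.array([[538,363],[578,408],[518,442],[480,402],[688,270],[305,490],[162,268],[527,90]])/3.4+[170,110]
print(np.round(Tinv(p,ray_plane('scene',q,.12))*1e3,1))
E
```

```text
[[ 116.4   27.6  120. ]
 [ 164.3   30.5  120. ]
 [ 163.8  -25.5  120. ]
 [ 121.   -30.5  120. ]
 [ 110.   182.6  120. ]
 [ 114.  -182.7  120. ]
 [-113.7 -180.4  120. ]
 [-111.6  182.1  120. ]]
```

>>> {"op": "send_rows", "data": {
  "plan": [
    {"linear":[-0.002,0,0.02],"delta_rot":[0,0,0],"fingers":0.01},
    {"linear":[0,0,0.02],"delta_rot":[0,0,0],"fingers":0.01},
    {"linear":[0,0,0.015],"delta_rot":[0,0,0],"fingers":0.01},
    {"linear":[0,0,0.005],"delta_rot":[0,0,0],"fingers":0.01},
    {"linear":[0,0,0],"delta_rot":[0,0,0],"fingers":0.01}
  ]
}}

```text
clock: 3.5
position: [0.4665, 0.0364, 0.1416]
ee_rot: [0.005, 0.638, 0.77, 0.006]
contact_force: [0.4, -0.4, -0.2]
width: 0.0099
```

```bash
python3 nav.py -90 -2 0 106
```

```text
t 3.5 tip tray mm [-85.9   1.5 116.6] push dir 0.1 tilt [0.015 0.004] width 0.0099 F [ 0.4 -0.4 -0.2] ahead 0.025 q [-0.07  0.21  1.91  0.01  1.01 -1.84]
now axes lin [-3.5 -4.2 10.5] goal axes lin [-3.5 -4.1 10.6] rot [ 0.9 -0.   0.1]
```

>>> {"op": "send_rows", "data": {
  "plan": [
    {"linear":[-0.0025,-0.004,0.006],"delta_rot":[0.9,0,0.1],"fingers":0.01},
    {"linear":[0,0,0.003],"delta_rot":[0,0,0],"fingers":0.01},
    {"linear":[0,0,0],"delta_rot":[0,0,0],"fingers":0.01}
  ]
}}

```text
clock: 3.75
position: [0.4649, 0.0337, 0.135]
ee_rot: [0.001, 0.638, 0.77, 0.001]
contact_force: [-0.4, 0.1, 0.8]
width: 0.0096
```

```bash
python3 nav.py -75 -1 0 106
```

```text
t 3.75 tip tray mm [-88.3  -0.9 110. ] push dir 0.1 tilt [0.003 0.   ] width 0.0096 F [-0.4  0.1  0.8] ahead 0.025 q [-0.08  0.22  1.92  0.    1.   -1.84]
now axes lin [-0.1 13.3  4. ] goal axes lin [-0.1 13.3  4. ] rot [0.2 0.  0.1]
```

>>> {"op": "send_rows", "data": {
  "plan": [
    {"linear":[0,0,0.003],"delta_rot":[0.2,0,0],"fingers":0.01},
    {"linear":[0,0.003,0.001],"delta_rot":[0,0,0],"fingers":0.01},
    {"linear":[0,0.004,0],"delta_rot":[0,0,0],"fingers":0.01},
    {"linear":[0,0.004,0],"delta_rot":[0,0,0],"fingers":0.01},
    {"linear":[0,0.004,0],"delta_rot":[0,0,0],"fingers":0.01},
    {"linear":[0,0.004,0],"delta_rot":[0,0,0],"fingers":0.01},
    {"linear":[0,0.005,0],"delta_rot":[0,0,0],"fingers":0.01},
    {"linear":[0,0.005,0],"delta_rot":[0,0,0],"fingers":0.01},
    {"linear":[0,0.006,0],"delta_rot":[0,0,0],"fingers":0.01},
    {"linear":[0,0.006,0],"delta_rot":[0,0,0],"fingers":0.01}
  ]
}}

```text
clock: 4.58
position: [0.5097, 0.0418, 0.1324]
ee_rot: [0.001, 0.638, 0.77, 0.0]
contact_force: [0.3, -1.7, -0.7]
width: 0.0097
```

```bash
python3 nav.py 95 0 0 106
```

```text
t 4.58 tip tray mm [-42.8  -1.3 107.4] push dir 0.0 tilt [ 0.002 -0.001] width 0.0097 F [ 0.3 -1.7 -0.7] ahead 0.025 q [-0.05  0.28  1.83 -0.    1.03 -1.81]
now axes lin [  1.3 137.8   1.7] goal axes lin [  1.3 137.8   1.4] rot [0.1 0.1 0. ]
```

>>> {"op": "send_rows", "data": {
  "plan": [
    {"linear":[0,0.007,0.0005],"delta_rot":[0,0,0],"fingers":0.01},
    {"linear":[0,0.007,0.0005],"delta_rot":[0,0,0],"fingers":0.01},
    {"linear":[0,0.007,0],"delta_rot":[0,0,0],"fingers":0.01},
    {"linear":[0,0.007,0],"delta_rot":[0,0,0],"fingers":0.01},
    {"linear":[0,0.007,0],"delta_rot":[0,0,0],"fingers":0.01},
    {"linear":[0,0.007,0],"delta_rot":[0,0,0],"fingers":0.01},
    {"linear":[0,0.007,0],"delta_rot":[0,0,0],"fingers":0.01},
    {"linear":[0,0.007,0],"delta_rot":[0,0,0],"fingers":0.01},
    {"linear":[0,0.007,0],"delta_rot":[0,0,0],"fingers":0.01},
    {"linear":[0,0.006,0],"delta_rot":[0,0,0],"fingers":0.01}
  ]
}}

```text
clock: 5.42
position: [0.5844, 0.056, 0.1313]
ee_rot: [0.0, 0.638, 0.77, -0.001]
contact_force: [-1.8, 0.0, 1.8]
width: 0.01
```

```bash
python3 nav.py 95 0 0 106; python3 - <<'E'
from h import *
im=manip.get_image('scene')[110:260,170:400,::-1]; cv2.imwrite('pics/s2.png',cv2.resize(im,None,fx=3.4,fy=3.4,interpolation=cv2.INTER_CUBIC))
E
```

```text
t 5.42 tip tray mm [ 33.1  -1.2 106.3] push dir 0.0 tilt [-0.    -0.001] width 0.01 F [-1.8  0.   1.8] ahead 0.025 q [-0.02  0.39  1.67 -0.    1.09 -1.78]
now axes lin [ 1.2 61.9  0.2] goal axes lin [ 1.2 61.9  0.3] rot [-0.  0.  0.]
```

View pics/s2.png

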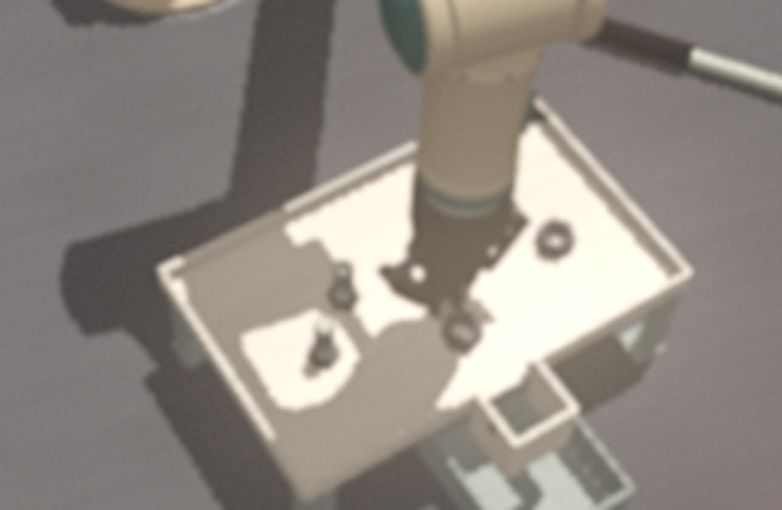

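Nut C sits ahead of the fingers at about (462,328), and the bolts and nut A have not moved. I'm checking its y against the gap.

```bash
python3 - <<'E'
from h import *
p=np.load('tray.npy')
q=np.array([[462,328]])/3.4+[170,110]
print(np.round(Tinv(p,ray_plane('scene',q,.110))*1e3,1))
E
```

```text
[[ 55.   -0.8 110. ]]
```

>>> {"op": "send_rows", "data": {
  "plan": [
    {"linear":[0.0005,0.006,0],"delta_rot":[0,0,0],"fingers":0.01},
    {"linear":[0.0005,0.006,0],"delta_rot":[0,0,0],"fingers":0.01},
    {"linear":[0,0.006,0],"delta_rot":[0,0,0],"fingers":0.01},
    {"linear":[0,0.006,0],"delta_rot":[0,0,0],"fingers":0.01},
    {"linear":[0,0.006,0],"delta_rot":[0,0,0],"fingers":0.01},
    {"linear":[0,0.006,0],"delta_rot":[0,0,0],"fingers":0.01},
    {"linear":[0,0.006,0],"delta_rot":[0,0,0],"fingers":0.01},
    {"linear":[0,0.006,0],"delta_rot":[0,0,0],"fingers":0.01},
    {"linear":[0,0.006,0],"delta_rot":[0,0,0],"fingers":0.01},
    {"linear":[0,0.005,0],"delta_rot":[0,0,0],"fingers":0.01},
    {"linear":[0,0.004,0],"delta_rot":[0,0,0],"fingers":0.01}
  ]
}}

```text
clock: 6.38
position: [0.6543, 0.0702, 0.131]
ee_rot: [0.001, 0.638, 0.77, 0.001]
contact_force: [-0.1, 0.0, 0.2]
width: 0.01
```

```bash
python3 nav.py 95 0 0 106; python3 - <<'E'
from h import *
im=manip.get_image('scene')[110:260,170:400,::-1]; cv2.imwrite('pics/s3.png',cv2.resize(im,None,fx=3.4,fy=3.4,interpolation=cv2.INTER_CUBIC))
E
```

```text
t 6.38 tip tray mm [ 1.045e+02 -1.000e-01  1.060e+02] push dir 0.0 tilt [ 0.002 -0.   ] width 0.01 F [-0.1  0.   0.2] ahead 0.025 q [ 0.    0.48  1.5  -0.    1.16 -1.76]
now axes lin [ 0.1 -9.5  0. ] goal axes lin [ 0.1 -9.5  0. ] rot [0.1 0.1 0. ]
```

View pics/s3.png

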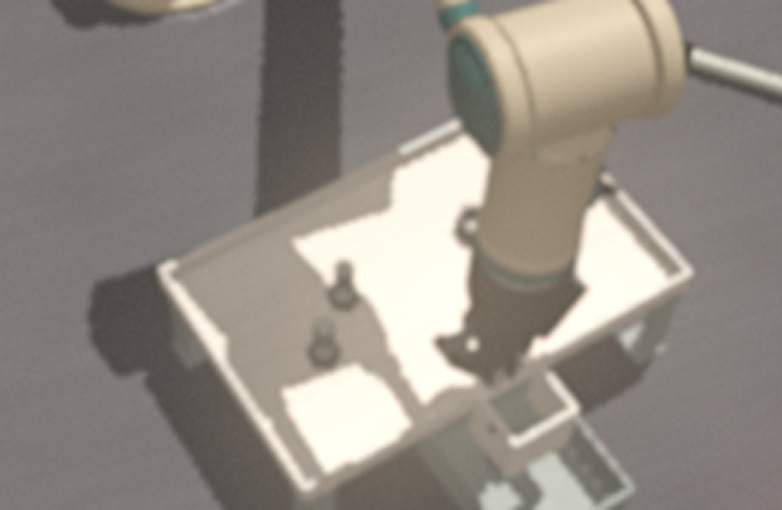

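The fingers are in the gap at x=104 with no force, and the nut is no longer on the tray, so it has dropped. I'm backing out, lifting and rotating toward nut B.

>>> {"op": "send_rows", "data": {
  "plan": [
    {"linear":[0,-0.012,0],"delta_rot":[0,0,0],"fingers":0.01},
    {"linear":[0,-0.015,0],"delta_rot":[0,0,0],"fingers":0.01},
    {"linear":[0,-0.012,-0.01],"delta_rot":[0,0,0],"fingers":0.01},
    {"linear":[0,-0.01,-0.025],"delta_rot":[0,0,0],"fingers":0.01},
    {"linear":[0,-0.005,-0.03],"delta_rot":[0,0,0],"fingers":0.01},
    {"linear":[0,0,0],"delta_rot":[0,0,7.1],"fingers":0.01},
    {"linear":[0,0,0],"delta_rot":[0,0,7.1],"fingers":0.01},
    {"linear":[0,0,0],"delta_rot":[0,0,7.1],"fingers":0.01},
    {"linear":[0,0,0],"delta_rot":[0,0,7.1],"fingers":0.01},
    {"linear":[0,0,0],"delta_rot":[0,0,7.1],"fingers":0.01},
    {"linear":[0,0,0],"delta_rot":[0,0,0],"fingers":0.01}
  ]
}}

```text
clock: 7.35
position: [0.5997, 0.0598, 0.2053]
ee_rot: [0.003, 0.846, 0.534, 0.005]
contact_force: [-0.7, -0.1, -0.2]
width: 0.01
```

```bash
python3 nav.py -53 85 -38 150
```

```text
t 7.35 tip tray mm [ 49.1  -0.3 180.3] push dir -36.2 tilt [0.011 0.   ] width 0.01 F [-0.7 -0.1 -0.2] ahead 0.025 q [-0.02  0.34  1.54  0.    1.25 -1.14]
now axes lin [   8.4 -133.1   29. ] goal axes lin [   4.3 -133.    30.3] rot [ 0.6 -0.3  1.8]
```

>>> {"op": "send_rows", "data": {
  "plan": [
    {"linear":[0,-0.025,0],"delta_rot":[0.6,-0.3,1.8],"fingers":0.01},
    {"linear":[0.002,-0.025,0],"delta_rot":[0,0,0],"fingers":0.01},
    {"linear":[0.002,-0.025,0],"delta_rot":[0,0,0],"fingers":0.01},
    {"linear":[0,-0.025,0],"delta_rot":[0,0,0],"fingers":0.01},
    {"linear":[0,-0.02,0],"delta_rot":[0,0,0],"fingers":0.01},
    {"linear":[0,-0.01,0],"delta_rot":[0,0,0],"fingers":0.01},
    {"linear":[0,0,0],"delta_rot":[0,0,0],"fingers":0.01}
  ]
}}

```text
clock: 7.93
position: [0.4817, 0.1226, 0.208]
ee_rot: [0.002, 0.85, 0.527, 0.003]
contact_force: [0.9, -0.4, 0.4]
width: 0.0099
```

```bash
python3 nav.py -53 85 -38 130; cat > look.py <<'E'
# dark blobs inside the tray, both cameras
from h import *
p=np.load('tray.npy')
for n in('scene','top'):
    im=manip.get_image(n); g=im.max(2); fl=np.zeros_like(g); cv2.fillPoly(fl,[np.round(proj(n,T(p,np.array([[98,170,100],[98,-170,100],[-102,-170,100],[-102,170,100]])/1e3))).astype(np.int32)],1)
    k,l,s,ce=cv2.connectedComponentsWithStats(((g<115)&(fl>0)).astype(np.uint8))
    for i in range(1,k):
        if s[i,4]>8: print(n,s[i,4],np.round(ce[i],1),np.round(Tinv(p,ray_plane(n,ce[i],.110))[0]*1e3,1))
E
python3 look.py
```

```text
t 7.93 tip tray mm [-55.3  83.3 183. ] push dir -37.0 tilt [0.006 0.   ] width 0.0099 F [ 0.9 -0.4  0.4] ahead 0.025 q [ 0.11  0.19  1.75 -0.    1.2  -1.  ]
now axes lin [ 2.6  0.5 53. ] goal axes lin [ 2.8  0.8 53. ] rot [ 0.3 -0.2  1. ]
top 333 [211.4 186.1] [-10.5  71.7 110. ]
top 54 [257.7 170.9] [  13.6 -108.4  110. ]
top 37 [248.6 181.6] [-20.1 -67.  110. ]
```

>>> {"op": "send_rows", "data": {
  "plan": [
    {"linear":[0.002,0,0.02],"delta_rot":[0.3,-0.2,1.0],"fingers":0.01},
    {"linear":[0.001,0,0.02],"delta_rot":[0,0,0],"fingers":0.01},
    {"linear":[0,0,0.015],"delta_rot":[0,0,0],"fingers":0.01},
    {"linear":[0,0,0.008],"delta_rot":[0,0,0],"fingers":0.01},
    {"linear":[0,0,0],"delta_rot":[0,0,0],"fingers":0.01}
  ]
}}

```text
clock: 8.45
position: [0.4959, 0.1221, 0.1453]
ee_rot: [0.005, 0.854, 0.519, 0.006]
contact_force: [0.5, -1.2, 0.3]
width: 0.01
```

```bash
python3 nav.py -53 85 -38 106
```

```text
t 8.45 tip tray mm [-41.2  80.2 120.3] push dir -38.1 tilt [ 0.015 -0.002] width 0.01 F [ 0.5 -1.2  0.3] ahead 0.025 q [ 0.11  0.26  1.82 -0.    1.04 -0.98]
now axes lin [ -3.5 -12.4  14.1] goal axes lin [ -3.4 -12.2  14.3] rot [ 0.8 -0.3 -0.1]
```

>>> {"op": "send_rows", "data": {
  "plan": [
    {"linear":[-0.003,-0.012,0],"delta_rot":[0.8,-0.3,0],"fingers":0.01},
    {"linear":[0,0,0.006],"delta_rot":[0,0,0],"fingers":0.01},
    {"linear":[0,-0.001,0.005],"delta_rot":[0.2,0,0],"fingers":0.01},
    {"linear":[0,0,0],"delta_rot":[0,0,0],"fingers":0.01}
  ]
}}

```text
clock: 8.78
position: [0.4848, 0.1249, 0.1345]
ee_rot: [-0.001, 0.855, 0.519, 0.0]
contact_force: [0.5, -0.9, -1.2]
width: 0.01
```

```bash
python3 nav.py -53 85 -38 106
```

```text
t 8.78 tip tray mm [-52.   85.1 109.5] push dir -38.1 tilt [-0.001  0.002] width 0.01 F [ 0.5 -0.9 -1.2] ahead 0.025 q [ 0.11  0.27  1.85  0.    1.03 -0.98]
now axes lin [-0.7 -0.7  3.5] goal axes lin [-0.7 -0.7  3.5] rot [-0.1 -0.1 -0.1]
```

>>> {"op": "send_rows", "data": {
  "plan": [
    {"linear":[-0.0005,0,0.003],"delta_rot":[0,0,0],"fingers":0.01},
    {"linear":[0,0.003,0],"delta_rot":[0,0,0],"fingers":0.01},
    {"linear":[0,0.004,0],"delta_rot":[0,0,0],"fingers":0.01},
    {"linear":[0,0.004,0],"delta_rot":[0,0,0],"fingers":0.01},
    {"linear":[0,0.004,0],"delta_rot":[0,0,0],"fingers":0.01},
    {"linear":[0,0.005,0],"delta_rot":[0,0,0],"fingers":0.01},
    {"linear":[0,0.006,0],"delta_rot":[0,0,0],"fingers":0.01},
    {"linear":[0,0.007,0],"delta_rot":[0,0,0],"fingers":0.01},
    {"linear":[0,0.007,0],"delta_rot":[0,0,0],"fingers":0.01},
    {"linear":[0,0.007,0],"delta_rot":[0,0,0],"fingers":0.01},
    {"linear":[0,0.007,0],"delta_rot":[0,0,0],"fingers":0.01},
    {"linear":[0,0.007,0],"delta_rot":[0,0,0],"fingers":0.01}
  ]
}}

```text
clock: 9.78
position: [0.5445, 0.0939, 0.1326]
ee_rot: [-0.001, 0.854, 0.52, 0.001]
contact_force: [-0.3, 0.7, 0.8]
width: 0.0099
```

```bash
python3 nav.py 37 15.4 -38 106
```

```text
t 9.78 tip tray mm [  1.   43.5 107.6] push dir -38.1 tilt [0.001 0.002] width 0.0099 F [-0.3  0.7  0.8] ahead 0.025 q [ 0.04  0.34  1.74  0.    1.06 -1.05]
now axes lin [ 0.1 45.7  1.6] goal axes lin [ 0.  45.7  1.6] rot [ 0.  -0.2 -0.1]
```

>>> {"op": "send_rows", "data": {
  "plan": [
    {"linear":[0,0.006,0.001],"delta_rot":[0,0,0],"fingers":0.01},
    {"linear":[0,0.006,0],"delta_rot":[0,0,0],"fingers":0.01},
    {"linear":[0,0.006,0],"delta_rot":[0,0,0],"fingers":0.01},
    {"linear":[0,0.006,0],"delta_rot":[0,0,0],"fingers":0.01},
    {"linear":[0,0.006,0],"delta_rot":[0,0,0],"fingers":0.01},
    {"linear":[0,0.005,0],"delta_rot":[0,0,0],"fingers":0.01},
    {"linear":[0,0.004,0],"delta_rot":[0,0,0],"fingers":0.01},
    {"linear":[0,0.002,0],"delta_rot":[0,0,0],"fingers":0.01},
    {"linear":[0,0,0],"delta_rot":[0,0,0],"fingers":0.01}
  ]
}}

```text
clock: 10.53
position: [0.586, 0.0722, 0.1314]
ee_rot: [-0.001, 0.855, 0.519, 0.001]
contact_force: [-0.2, 0.0, 0.8]
width: 0.0098
```

```bash
python3 nav.py 37 15.4 -38 106
```

```text
t 10.53 tip tray mm [ 37.8  14.5 106.4] push dir -38.2 tilt [0.001 0.003] width 0.0098 F [-0.2  0.   0.8] ahead 0.025 q [ 0.    0.39  1.66  0.    1.09 -1.09]
now axes lin [ 0.2 -1.2  0.4] goal axes lin [ 0.2 -1.2  0.4] rot [-0.  -0.2 -0.2]
```

>>> {"op": "send_rows", "data": {
  "plan": [
    {"linear":[0,-0.012,0],"delta_rot":[0,0,0],"fingers":0.01},
    {"linear":[0,-0.02,0],"delta_rot":[0,0,0],"fingers":0.01},
    {"linear":[0,-0.02,-0.01],"delta_rot":[0,0,0],"fingers":0.01},
    {"linear":[0,-0.01,-0.03],"delta_rot":[0,0,0],"fingers":0.01},
    {"linear":[0,0,-0.03],"delta_rot":[0,0,-7.1],"fingers":0.01},
    {"linear":[0,0,0],"delta_rot":[0,0,-7.1],"fingers":0.01},
    {"linear":[0,0,0],"delta_rot":[0,0,-7.1],"fingers":0.01},
    {"linear":[0,0,0],"delta_rot":[0,0,-7.1],"fingers":0.01},
    {"linear":[0,0,0],"delta_rot":[0,0,-7.1],"fingers":0.01},
    {"linear":[0,0,0],"delta_rot":[0,0,0],"fingers":0.01}
  ]
}}

```text
clock: 11.37
position: [0.5193, 0.1051, 0.2038]
ee_rot: [-0.001, 0.652, 0.758, 0.0]
contact_force: [-0.9, 0.1, -0.3]
width: 0.0098
```

```bash
python3 nav.py 10 0 0 130; python3 - <<'E'
from h import *
im=manip.get_image('scene')[110:260,170:400,::-1]; cv2.imwrite('pics/s4.png',cv2.resize(im,None,fx=3.4,fy=3.4,interpolation=cv2.INTER_CUBIC))
E
```

```text
t 11.37 tip tray mm [-21.7  59.2 178.8] push dir -2.0 tilt [-0.002  0.003] width 0.0098 F [-0.9  0.1 -0.3] ahead 0.025 q [ 0.07  0.24  1.68  0.    1.21 -1.66]
now axes lin [-58.2  33.9  48.6] goal axes lin [-59.2  31.7  48.8] rot [-0.1 -0.2 -2. ]
```

View pics/s4.png

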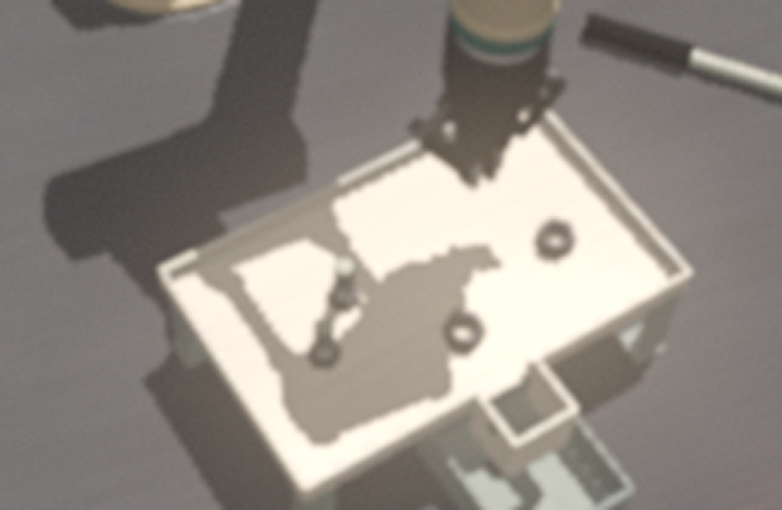

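Nut B is staged at (464,332), about (58,-2) in the tray frame and in line with the gap. Only A is left at (554,240), and both bolts are standing.

>>> {"op": "send_rows", "data": {
  "plan": [
    {"linear":[-0.02,0.011,0],"delta_rot":[0,0,-2],"fingers":0.01},
    {"linear":[-0.02,0.011,0.005],"delta_rot":[0,0,0],"fingers":0.01},
    {"linear":[-0.012,0.008,0.015],"delta_rot":[0,0,0],"fingers":0.01},
    {"linear":[-0.004,0.001,0.015],"delta_rot":[0,0,0],"fingers":0.01},
    {"linear":[0,0,0.01],"delta_rot":[0,0,0],"fingers":0.01},
    {"linear":[0,0,0],"delta_rot":[0,0,0],"fingers":0.01}
  ]
}}

```text
clock: 11.92
position: [0.558, 0.055, 0.1576]
ee_rot: [-0.001, 0.646, 0.763, 0.001]
contact_force: [-1.0, -0.9, 0.2]
width: 0.0097
```

```bash
python3 nav.py 15 -1 0 106; python3 - <<'E'
from h import *
p=np.load('tray.npy')
print(np.round(Tinv(p,ray_plane('scene',np.array([[464,332]])/3.4+[170,110],.110))*1e3,1))
E
```

```text
t 11.92 tip tray mm [  7.1   2.8 132.6] push dir -1.2 tilt [0.    0.003] width 0.0097 F [-1.  -0.9  0.2] ahead 0.025 q [-0.03  0.33  1.69  0.    1.12 -1.77]
now axes lin [-3.7  8.  26.6] goal axes lin [-3.8  7.9 26.6] rot [ 0.  -0.2 -1.2]
[[ 58.9  -1.6 110. ]]
```

>>> {"op": "send_rows", "data": {
  "plan": [
    {"linear":[-0.003,0.002,0.01],"delta_rot":[0,-0.2,-1.2],"fingers":0.01},
    {"linear":[0,0,0.01],"delta_rot":[0,0,0],"fingers":0.01},
    {"linear":[0,0,0.003],"delta_rot":[0,0,0],"fingers":0.01},
    {"linear":[0,0,0],"delta_rot":[0,0,0],"fingers":0.01}
  ]
}}

```text
clock: 12.25
position: [0.5599, 0.0528, 0.1328]
ee_rot: [0.001, 0.639, 0.769, -0.0]
contact_force: [-0.8, -0.4, -0.1]
width: 0.0102
```

```bash
python3 nav.py 15 -1 0 106
```

```text
t 12.25 tip tray mm [  8.5   0.2 107.8] push dir -0.1 tilt [ 0.001 -0.001] width 0.0102 F [-0.8 -0.4 -0.1] ahead 0.025 q [-0.03  0.35  1.72 -0.    1.07 -1.78]
now axes lin [-1.2  6.5  1.8] goal axes lin [-1.2  6.5  1.8] rot [ 0.   0.1 -0.1]
```

>>> {"op": "send_rows", "data": {
  "plan": [
    {"linear":[-0.001,0.006,0.001],"delta_rot":[0,0,0],"fingers":0.01},
    {"linear":[0,0.006,0],"delta_rot":[0,0,0],"fingers":0.01},
    {"linear":[0,0.004,0],"delta_rot":[0,0,0],"fingers":0.01},
    {"linear":[0,0.004,0],"delta_rot":[0,0,0],"fingers":0.01},
    {"linear":[0,0.004,0],"delta_rot":[0,0,0],"fingers":0.01},
    {"linear":[0,0.004,0],"delta_rot":[0,0,0],"fingers":0.01},
    {"linear":[0,0.005,0],"delta_rot":[0,0,0],"fingers":0.01},
    {"linear":[0,0.005,0],"delta_rot":[0,0,0],"fingers":0.01},
    {"linear":[0,0.006,0],"delta_rot":[0,0,0],"fingers":0.01},
    {"linear":[0,0.006,0],"delta_rot":[0,0,0],"fingers":0.01}
  ]
}}

```text
clock: 13.08
position: [0.6141, 0.0626, 0.1335]
ee_rot: [0.001, 0.639, 0.769, 0.0]
contact_force: [0.1, -0.6, -0.2]
width: 0.0099
```

```bash
python3 nav.py 103 0 0 106
```

```text
t 13.08 tip tray mm [ 63.6  -0.2 108.5] push dir -0.1 tilt [ 0.003 -0.001] width 0.0099 F [ 0.1 -0.6 -0.2] ahead 0.025 q [-0.01  0.42  1.6  -0.    1.12 -1.77]
now axes lin [ 0.3 39.4  2.5] goal axes lin [ 0.2 39.4  2.5] rot [ 0.1  0.1 -0.1]
```

>>> {"op": "send_rows", "data": {
  "plan": [
    {"linear":[0,0.005,0.001],"delta_rot":[0,0,0],"fingers":0.01},
    {"linear":[0,0.005,0.001],"delta_rot":[0,0,0],"fingers":0.01},
    {"linear":[0,0.005,0],"delta_rot":[0,0,0],"fingers":0.01},
    {"linear":[0,0.005,0],"delta_rot":[0,0,0],"fingers":0.01},
    {"linear":[0,0.005,0],"delta_rot":[0,0,0],"fingers":0.01},
    {"linear":[0,0.005,0],"delta_rot":[0,0,0],"fingers":0.01},
    {"linear":[0,0.004,0],"delta_rot":[0,0,0],"fingers":0.01},
    {"linear":[0,0.003,0],"delta_rot":[0,0,0],"fingers":0.01},
    {"linear":[0,0,0],"delta_rot":[0,0,0],"fingers":0.01}
  ]
}}

```text
clock: 13.83
position: [0.6562, 0.0703, 0.1315]
ee_rot: [0.002, 0.639, 0.769, 0.001]
contact_force: [0.3, -0.3, -0.9]
width: 0.0101
```

```bash
python3 nav.py 103 0 0 106
```

```text
t 13.83 tip tray mm [106.4  -0.4 106.5] push dir -0.1 tilt [ 0.004 -0.001] width 0.0101 F [ 0.3 -0.3 -0.9] ahead 0.025 q [ 0.    0.48  1.5  -0.    1.16 -1.75]
now axes lin [ 0.4 -3.4  0.5] goal axes lin [ 0.4 -3.4  0.5] rot [ 0.2  0.1 -0.1]
```

The fingers reached the gap again with no force. Backing out, lifting and rotating for nut A (direction -73°).

>>> {"op": "send_rows", "data": {
  "plan": [
    {"linear":[0,-0.012,0],"delta_rot":[0,0,0],"fingers":0.01},
    {"linear":[0,-0.015,0],"delta_rot":[0,0,0],"fingers":0.01},
    {"linear":[0,-0.015,-0.01],"delta_rot":[0,0,0],"fingers":0.01},
    {"linear":[0,-0.01,-0.03],"delta_rot":[0,0,0],"fingers":0.01},
    {"linear":[0,0,-0.03],"delta_rot":[0,0,0],"fingers":0.01},
    {"linear":[0,0,0],"delta_rot":[0,0,7.1],"fingers":0.01},
    {"linear":[0,0,0],"delta_rot":[0,0,7.1],"fingers":0.01},
    {"linear":[0,0,0],"delta_rot":[0,0,7.1],"fingers":0.01},
    {"linear":[0,0,0],"delta_rot":[0,0,7.1],"fingers":0.01},
    {"linear":[0,0,0],"delta_rot":[0,0,7.1],"fingers":0.01},
    {"linear":[0,0,0],"delta_rot":[0,0,7.1],"fingers":0.01},
    {"linear":[0,0,0],"delta_rot":[0,0,7.1],"fingers":0.01}
  ]
}}

```text
clock: 14.83
position: [0.6038, 0.0607, 0.204]
ee_rot: [0.002, 0.906, 0.424, 0.004]
contact_force: [-0.3, -0.1, 0.2]
width: 0.0099
```

>>> {"op": "send_rows", "data": {
  "plan": [
    {"linear":[0,0,0],"delta_rot":[0,0,7.1],"fingers":0.01},
    {"linear":[0,0,0],"delta_rot":[0,0,7.1],"fingers":0.01},
    {"linear":[0,0,0],"delta_rot":[0,0,4],"fingers":0.01},
    {"linear":[0,0,0],"delta_rot":[0,0,0],"fingers":0.01}
  ]
}}

```text
clock: 15.17
position: [0.604, 0.0608, 0.2041]
ee_rot: [0.001, 0.962, 0.271, 0.005]
contact_force: [0.4, -0.7, 0.5]
width: 0.0099
```

```bash
python3 nav.py 12 148 -73 150
```

```text
t 15.17 tip tray mm [ 5.350e+01 -1.000e-01  1.791e+02] push dir -69.2 tilt [0.01 0.  ] width 0.0099 F [ 0.4 -0.7  0.5] ahead 0.025 q [-0.01  0.35  1.53  0.    1.26 -0.56]
now axes lin [  13.6 -153.3   28.5] goal axes lin [   3.6 -153.7   29.1] rot [ 0.3 -0.5  3.8]
```

>>> {"op": "send_rows", "data": {
  "plan": [
    {"linear":[0,0,0],"delta_rot":[0.3,-0.5,3.8],"fingers":0.01},
    {"linear":[0.002,-0.025,0],"delta_rot":[0,0,0],"fingers":0.01},
    {"linear":[0.002,-0.025,0],"delta_rot":[0,0,0],"fingers":0.01},
    {"linear":[0,-0.025,0],"delta_rot":[0,0,0],"fingers":0.01},
    {"linear":[0,-0.025,0],"delta_rot":[0,0,0],"fingers":0.01},
    {"linear":[0,-0.025,0],"delta_rot":[0,0,0],"fingers":0.01},
    {"linear":[0,-0.015,0],"delta_rot":[0,0,0],"fingers":0.01},
    {"linear":[0,0,0],"delta_rot":[0,0,0],"fingers":0.01}
  ]
}}

```text
clock: 15.83
position: [0.5414, 0.1897, 0.2034]
ee_rot: [-0.0, 0.97, 0.243, 0.001]
contact_force: [-0.0, -0.2, 1.1]
width: 0.0103
```

```bash
python3 nav.py 12 148 -73 106; python3 - <<'E'
from h import *
im=manip.get_image('scene')[110:260,170:400,::-1]; cv2.imwrite('pics/s5.png',cv2.resize(im,None,fx=3.4,fy=3.4,interpolation=cv2.INTER_CUBIC))
E
```

```text
t 15.83 tip tray mm [ 15.7 138.2 178.4] push dir -72.5 tilt [0.002 0.001] width 0.0103 F [-0.  -0.2  1.1] ahead 0.025 q [ 0.22  0.31  1.6   0.    1.24 -0.28]
now axes lin [ -0.8 -10.4  72.4] goal axes lin [ -0.7 -10.4  72.4] rot [ 0.  -0.1  0.5]
```

View pics/s5.png

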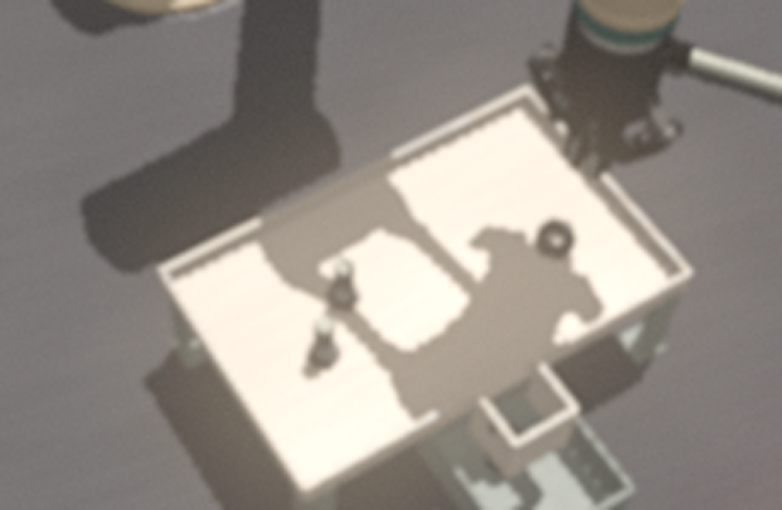

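Nut B has gone down the slot. Only nut A is left, at (554,240), and the bolts are still upright. Descending behind A.

>>> {"op": "send_rows", "data": {
  "plan": [
    {"linear":[-0.001,-0.011,0],"delta_rot":[0,0,0.5],"fingers":0.01},
    {"linear":[0,0,0.015],"delta_rot":[0,0,0],"fingers":0.01},
    {"linear":[0,0,0.02],"delta_rot":[0,0,0],"fingers":0.01},
    {"linear":[0,0,0.015],"delta_rot":[0,0,0],"fingers":0.01},
    {"linear":[0,0,0.005],"delta_rot":[0,0,0],"fingers":0.01},
    {"linear":[0,0,0],"delta_rot":[0,0,0],"fingers":0.01}
  ]
}}

```text
clock: 16.38
position: [0.5392, 0.1964, 0.1484]
ee_rot: [0.001, 0.971, 0.238, 0.004]
contact_force: [1.3, 0.4, 0.6]
width: 0.0099
```

```bash
python3 nav.py 12 148 -73 106
```

```text
t 16.38 tip tray mm [ 15.  145.2 123.4] push dir -73.1 tilt [ 0.009 -0.   ] width 0.0099 F [1.3 0.4 0.6] ahead 0.025 q [ 0.23  0.35  1.68 -0.    1.1  -0.25]
now axes lin [-2.2 -3.6 17.4] goal axes lin [-2.1 -3.6 17.4] rot [ 0.3 -0.5 -0.1]
```

>>> {"op": "send_rows", "data": {
  "plan": [
    {"linear":[-0.002,-0.004,0.003],"delta_rot":[0.3,-0.5,0],"fingers":0.01},
    {"linear":[0,0,0.006],"delta_rot":[0,0,0],"fingers":0.01},
    {"linear":[0,0,0.005],"delta_rot":[0,0,0],"fingers":0.01},
    {"linear":[0,0,0],"delta_rot":[0,0,0],"fingers":0.01}
  ]
}}

```text
clock: 16.72
position: [0.5371, 0.1987, 0.1351]
ee_rot: [-0.0, 0.971, 0.237, 0.001]
contact_force: [-0.3, -0.7, -0.9]
width: 0.0099
```

```bash
python3 nav.py 12 148 -73 106
```

```text
t 16.72 tip tray mm [ 13.1 147.9 110.1] push dir -73.2 tilt [0.001 0.001] width 0.0099 F [-0.3 -0.7 -0.9] ahead 0.025 q [ 0.23  0.36  1.69  0.    1.08 -0.25]
now axes lin [-1.1 -0.5  4.1] goal axes lin [-1.1 -0.5  4.1] rot [-0.  -0.1 -0.2]
```

>>> {"op": "send_rows", "data": {
  "plan": [
    {"linear":[-0.001,0,0.003],"delta_rot":[0,0,0],"fingers":0.01},
    {"linear":[0,0.003,0],"delta_rot":[0,0,0],"fingers":0.01},
    {"linear":[0,0.004,0],"delta_rot":[0,0,0],"fingers":0.01},
    {"linear":[0,0.004,0],"delta_rot":[0,0,0],"fingers":0.01},
    {"linear":[0,0.004,0],"delta_rot":[0,0,0],"fingers":0.01},
    {"linear":[0,0.005,0],"delta_rot":[0,0,0],"fingers":0.01},
    {"linear":[0,0.006,0],"delta_rot":[0,0,0],"fingers":0.01},
    {"linear":[0,0.007,0],"delta_rot":[0,0,0],"fingers":0.01},
    {"linear":[0,0.007,0],"delta_rot":[0,0,0],"fingers":0.01},
    {"linear":[0,0.007,0],"delta_rot":[0,0,0],"fingers":0.01},
    {"linear":[0,0.007,0],"delta_rot":[0,0,0],"fingers":0.01},
    {"linear":[0,0.007,0],"delta_rot":[0,0,0],"fingers":0.01}
  ]
}}

```text
clock: 17.72
position: [0.5677, 0.1393, 0.1332]
ee_rot: [-0.001, 0.971, 0.238, 0.002]
contact_force: [-0.9, -0.5, 0.1]
width: 0.0098
```

```bash
python3 nav.py 50 24 -73 106
```

```text
t 17.72 tip tray mm [ 32.2  83.8 108.2] push dir -73.2 tilt [0.004 0.002] width 0.0098 F [-0.9 -0.5  0.1] ahead 0.025 q [ 0.12  0.38  1.67  0.    1.08 -0.36]
now axes lin [-0.3 62.4  2.2] goal axes lin [-0.5 62.4  2.2] rot [-0.  -0.3 -0.2]
```

>>> {"op": "send_rows", "data": {
  "plan": [
    {"linear":[0,0.006,0.001],"delta_rot":[0,-0.2,0],"fingers":0.01},
    {"linear":[0,0.006,0.001],"delta_rot":[0,0,0],"fingers":0.01},
    {"linear":[0,0.006,0],"delta_rot":[0,0,0],"fingers":0.01},
    {"linear":[0,0.006,0],"delta_rot":[0,0,0],"fingers":0.01},
    {"linear":[0,0.006,0],"delta_rot":[0,0,0],"fingers":0.01},
    {"linear":[0,0.006,0],"delta_rot":[0,0,0],"fingers":0.01},
    {"linear":[0,0.006,0],"delta_rot":[0,0,0],"fingers":0.01},
    {"linear":[0,0.006,0],"delta_rot":[0,0,0],"fingers":0.01},
    {"linear":[0,0.004,0],"delta_rot":[0,0,0],"fingers":0.01},
    {"linear":[0,0.003,0],"delta_rot":[0,0,0],"fingers":0.01},
    {"linear":[0,0,0],"delta_rot":[0,0,0],"fingers":0.01}
  ]
}}

```text
clock: 18.63
position: [0.5966, 0.084, 0.1313]
ee_rot: [-0.001, 0.972, 0.237, 0.001]
contact_force: [-0.3, -0.1, 0.8]
width: 0.0104
```

```bash
python3 nav.py 50 24 -73 106
```

```text
t 18.63 tip tray mm [ 50.3  24.2 106.3] push dir -73.3 tilt [0.001 0.001] width 0.0104 F [-0.3 -0.1  0.8] ahead 0.025 q [ 0.02  0.41  1.63  0.    1.1  -0.45]
now axes lin [-0.4  0.1  0.3] goal axes lin [-0.4  0.1  0.3] rot [-0.1 -0.1 -0.3]
```

Retracting, lifting and rotating back to push along +x.

>>> {"op": "send_rows", "data": {
  "plan": [
    {"linear":[0,-0.012,0],"delta_rot":[0,0,0],"fingers":0.01},
    {"linear":[0,-0.02,0],"delta_rot":[0,0,0],"fingers":0.01},
    {"linear":[0,-0.02,-0.01],"delta_rot":[0,0,0],"fingers":0.01},
    {"linear":[0,-0.005,-0.03],"delta_rot":[0,0,0],"fingers":0.01},
    {"linear":[0,0,-0.03],"delta_rot":[0,0,-7.1],"fingers":0.01},
    {"linear":[0,0,0],"delta_rot":[0,0,-7.1],"fingers":0.01},
    {"linear":[0,0,0],"delta_rot":[0,0,-7.1],"fingers":0.01},
    {"linear":[0,0,0],"delta_rot":[0,0,-7.1],"fingers":0.01},
    {"linear":[0,0,0],"delta_rot":[0,0,-7.1],"fingers":0.01},
    {"linear":[0,0,0],"delta_rot":[0,0,-7.1],"fingers":0.01},
    {"linear":[0,0,0],"delta_rot":[0,0,-7.1],"fingers":0.01},
    {"linear":[0,0,0],"delta_rot":[0,0,-7.1],"fingers":0.01}
  ]
}}

```text
clock: 19.63
position: [0.5621, 0.145, 0.2035]
ee_rot: [-0.001, 0.739, 0.674, -0.001]
contact_force: [0.1, 0.3, 0.1]
width: 0.0098
```

>>> {"op": "send_rows", "data": {
  "plan": [
    {"linear":[0,0,0],"delta_rot":[0,0,-7.1],"fingers":0.01},
    {"linear":[0,0,0],"delta_rot":[0,0,-7.1],"fingers":0.01},
    {"linear":[0,0,0],"delta_rot":[0,0,0],"fingers":0.01}
  ]
}}

```text
clock: 19.88
position: [0.5599, 0.1475, 0.2033]
ee_rot: [-0.002, 0.648, 0.762, -0.001]
contact_force: [1.1, 0.1, 0.2]
width: 0.01
```

```bash
python3 nav.py 10 0 0 170; python3 - <<'E'
from h import *
im=manip.get_image('scene')[110:260,170:400,::-1]; cv2.imwrite('pics/s6.png',cv2.resize(im,None,fx=3.4,fy=3.4,interpolation=cv2.INTER_CUBIC))
E
```

```text
t 19.88 tip tray mm [ 25.9  93.4 178.3] push dir -1.5 tilt [-0.004  0.   ] width 0.01 F [1.1 0.1 0.2] ahead 0.025 q [ 0.14  0.32  1.58  0.    1.25 -1.6 ]
now axes lin [-93.8 -13.5   8.2] goal axes lin [-93.4 -15.9   8.3] rot [-0.2 -0.1 -1.5]
```

View pics/s6.png

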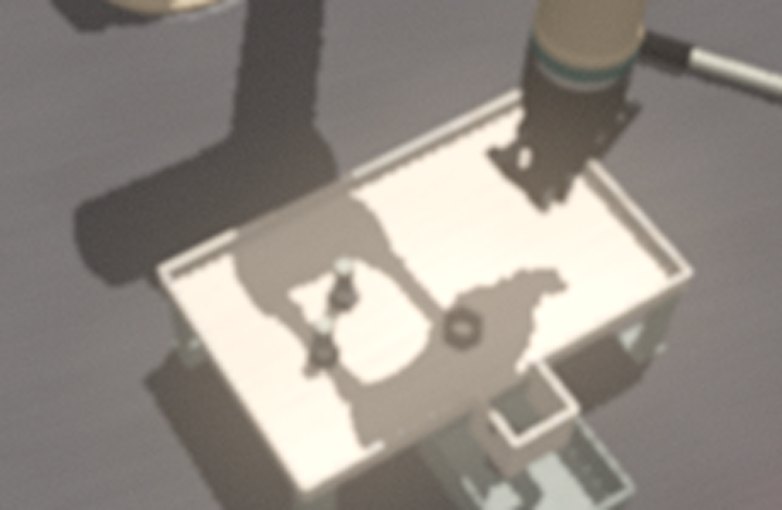

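Nut A is staged at (463,328), about (56,-1) in the tray frame, the same spot as C was before its final push. The bolts are unmoved. Now moving behind it.

>>> {"op": "send_rows", "data": {
  "plan": [
    {"linear":[-0.022,-0.003,0],"delta_rot":[0,0,-1.5],"fingers":0.01},
    {"linear":[-0.022,-0.003,0],"delta_rot":[0,0,0],"fingers":0.01},
    {"linear":[-0.022,-0.003,0],"delta_rot":[0,0,0],"fingers":0.01},
    {"linear":[-0.014,-0.003,0.005],"delta_rot":[0,0,0],"fingers":0.01},
    {"linear":[-0.005,-0.001,0.015],"delta_rot":[0,0,0],"fingers":0.01},
    {"linear":[0,0,0.015],"delta_rot":[0,0,0],"fingers":0.01},
    {"linear":[0,0,0.005],"delta_rot":[0,0,0],"fingers":0.01},
    {"linear":[0,0,0],"delta_rot":[0,0,0],"fingers":0.01}
  ]
}}

```text
clock: 20.6
position: [0.5599, 0.0617, 0.1614]
ee_rot: [-0.002, 0.646, 0.763, -0.0]
contact_force: [0.1, -0.0, -0.0]
width: 0.0098
```

```bash
python3 nav.py 10 0 0 106
```

```text
t 20.6 tip tray mm [ 10.1   9.  136.4] push dir -1.2 tilt [-0.002  0.002] width 0.0098 F [ 0.1 -0.  -0. ] ahead 0.025 q [-0.01  0.33  1.68  0.    1.14 -1.75]
now axes lin [-9.1  0.2 30.3] goal axes lin [-9.  -0.1 30.4] rot [-0.1 -0.1 -1.2]
```

>>> {"op": "send_rows", "data": {
  "plan": [
    {"linear":[-0.009,-0.003,0.01],"delta_rot":[-0.1,-0.1,-1.2],"fingers":0.01},
    {"linear":[0,0,0.012],"delta_rot":[0,0,0],"fingers":0.01},
    {"linear":[0,0,0.003],"delta_rot":[0,0,0],"fingers":0.01},
    {"linear":[0,0,0],"delta_rot":[0,0,0],"fingers":0.01}
  ]
}}

```text
clock: 20.93
position: [0.5589, 0.0537, 0.1368]
ee_rot: [0.0, 0.639, 0.77, 0.001]
contact_force: [-0.2, 0.3, -1.8]
width: 0.0102
```

```bash
python3 nav.py 10 -0.5 0 106
```

```text
t 20.93 tip tray mm [  7.7   1.4 111.8] push dir -0.1 tilt [0.001 0.001] width 0.0102 F [-0.2  0.3 -1.8] ahead 0.025 q [-0.03  0.35  1.72  0.    1.08 -1.79]
now axes lin [-1.9  2.3  5.8] goal axes lin [-1.9  2.3  5.8] rot [ 0.1 -0.1 -0.1]
```

>>> {"op": "send_rows", "data": {
  "plan": [
    {"linear":[-0.0018,0.003,0.004],"delta_rot":[0,0,0],"fingers":0.01},
    {"linear":[0,0.005,0.001],"delta_rot":[0,0,0],"fingers":0.01},
    {"linear":[0,0.004,0],"delta_rot":[0,0,0],"fingers":0.01},
    {"linear":[0,0.004,0],"delta_rot":[0,0,0],"fingers":0.01},
    {"linear":[0,0.004,0],"delta_rot":[0,0,0],"fingers":0.01},
    {"linear":[0,0.004,0],"delta_rot":[0,0,0],"fingers":0.01},
    {"linear":[0,0.005,0],"delta_rot":[0,0,0],"fingers":0.01},
    {"linear":[0,0.005,0],"delta_rot":[0,0,0],"fingers":0.01},
    {"linear":[0,0.006,0],"delta_rot":[0,0,0],"fingers":0.01},
    {"linear":[0,0.006,0],"delta_rot":[0,0,0],"fingers":0.01}
  ]
}}

```text
clock: 21.77
position: [0.6099, 0.0624, 0.1346]
ee_rot: [0.001, 0.638, 0.77, 0.002]
contact_force: [0.3, -0.2, 0.2]
width: 0.0101
```

```bash
python3 nav.py 105 0 0 106
```

```text
t 21.77 tip tray mm [ 59.5   0.5 109.6] push dir -0.0 tilt [0.005 0.001] width 0.0101 F [ 0.3 -0.2  0.2] ahead 0.025 q [-0.01  0.42  1.61  0.    1.11 -1.77]
now axes lin [-0.4 45.5  3.8] goal axes lin [-0.5 45.5  3.6] rot [ 0.3 -0.  -0. ]
```

>>> {"op": "send_rows", "data": {
  "plan": [
    {"linear":[0,0.005,0.001],"delta_rot":[0.2,0,0],"fingers":0.01},
    {"linear":[0,0.005,0.001],"delta_rot":[0,0,0],"fingers":0.01},
    {"linear":[0,0.005,0.001],"delta_rot":[0,0,0],"fingers":0.01},
    {"linear":[0,0.005,0],"delta_rot":[0,0,0],"fingers":0.01},
    {"linear":[0,0.005,0],"delta_rot":[0,0,0],"fingers":0.01},
    {"linear":[0,0.005,0],"delta_rot":[0,0,0],"fingers":0.01},
    {"linear":[0,0.005,0],"delta_rot":[0,0,0],"fingers":0.01},
    {"linear":[0,0.004,0],"delta_rot":[0,0,0],"fingers":0.01},
    {"linear":[0,0.003,0],"delta_rot":[0,0,0],"fingers":0.01},
    {"linear":[0,0,0],"delta_rot":[0,0,0],"fingers":0.01}
  ]
}}

```text
clock: 22.6
position: [0.6579, 0.0713, 0.1312]
ee_rot: [0.001, 0.638, 0.77, 0.001]
contact_force: [1.2, -0.3, -0.1]
width: 0.01
```

```bash
python3 nav.py 105 0 0 106
```

```text
t 22.6 tip tray mm [108.3   0.3 106.2] push dir -0.0 tilt [0.003 0.001] width 0.01 F [ 1.2 -0.3 -0.1] ahead 0.025 q [ 0.    0.49  1.49  0.    1.16 -1.75]
now axes lin [-0.3 -3.3  0.2] goal axes lin [-0.3 -3.3  0.2] rot [ 0.2 -0.  -0. ]
```

Backing out, lifting clear, and checking.

>>> {"op": "send_rows", "data": {
  "plan": [
    {"linear":[0,-0.012,0],"delta_rot":[0,0,0],"fingers":0.01},
    {"linear":[0,-0.015,0],"delta_rot":[0,0,0],"fingers":0.01},
    {"linear":[0,-0.015,-0.01],"delta_rot":[0,0,0],"fingers":0.01},
    {"linear":[0,-0.02,-0.03],"delta_rot":[0,0,0],"fingers":0.01},
    {"linear":[0,-0.03,-0.03],"delta_rot":[0,0,0],"fingers":0.01},
    {"linear":[0,-0.03,-0.03],"delta_rot":[0,0,0],"fingers":0.01},
    {"linear":[0,-0.03,-0.01],"delta_rot":[0,0,0],"fingers":0.01},
    {"linear":[0,-0.02,0],"delta_rot":[0,0,0],"fingers":0.01},
    {"linear":[0,0,0],"delta_rot":[0,0,0],"fingers":0.01},
    {"linear":[0,0,0],"delta_rot":[0,0,0],"fingers":0.01}
  ]
}}

```text
clock: 23.43
position: [0.4828, 0.0384, 0.2436]
ee_rot: [0.002, 0.638, 0.77, 0.002]
contact_force: [0.6, 0.7, -0.1]
width: 0.0101
```

```bash
python3 nav.py; python3 - <<'E'
from h import *
a=manip.get_image('scene')[110:290,190:390,::-1]; b=manip.get_image('top')[110:230,165:300,::-1]
a=cv2.resize(a,(400,360),interpolation=cv2.INTER_CUBIC); b=cv2.resize(b,(400,360),interpolation=cv2.INTER_CUBIC)
cv2.imwrite('pics/s7.png',np.hstack([a,b]))
E
```

```text
t 23.43 tip tray mm [-69.8   0.4 218.6] push dir -0.0 tilt [0.005 0.001] width 0.0101 F [ 0.6  0.7 -0.1] ahead 0.025 q [-0.07  0.14  1.71  0.    1.28 -1.82]
```

View pics/s7.png

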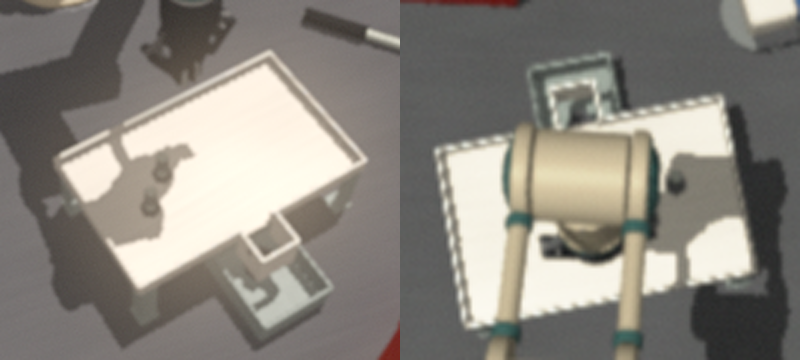

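There are no nuts left on the tray, and both bolts stand at (163,168) and (151,203) in the left half. One closer look into the slot and bin to rule out a jam.

```bash
python3 - <<'E'
from h import *
a=manip.get_image('scene')[210:280,290:370,::-1]; b=manip.get_image('top')[118:160,200:248,::-1]
f=lambda x:cv2.convertScaleAbs(cv2.resize(x,(400,350),interpolation=cv2.INTER_CUBIC),alpha=1.5)
cv2.imwrite('pics/s8.png',np.hstack([f(a),f(b)]))
p=np.load('tray.npy'); 
for n in('scene','top'):
  for th in('nut0_mid','bolt0'):
    for d in manip.find_in(th,n):
        e=d['extent']; c=[(e[0]+e[2])/2,(e[1]+e[3])/2]; print(n,th,round(d['p'],2),np.round(c,1),[np.round(Tinv(p,ray_plane(n,c,z))[0]*1e3) for z in(.02,.11)])
E
```

```text
scene nut0_mid 0.26 [381.2 136. ] [array([-78., 402.,  20.]), array([-30., 335., 110.])]
scene bolt0 0.47 [265.4 212. ] [array([-31., -76.,  20.]), array([  13., -104.,  110.])]
scene bolt0 0.39 [269.6 194.6] [array([-76., -33.,  20.]), array([-28., -65., 110.])]
top bolt0 0.5 [257.8 171.6] [array([  31., -114.,   20.]), array([  11., -108.,  110.])]
```

View pics/s8.png

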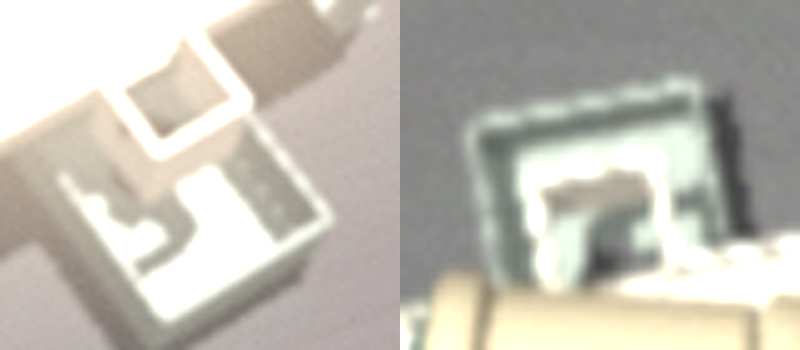

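The slot mouth looks clear in the scene view, but in the top view the arm hides part of it. I'm moving the arm aside and comparing with the first picture.

>>> {"op": "send_rows", "data": {
  "plan": [
    {"linear":[0.03,-0.005,-0.005],"delta_rot":[0,0,0],"fingers":0.01},
    {"linear":[0.03,-0.005,-0.005],"delta_rot":[0,0,0],"fingers":0.01},
    {"linear":[0.03,-0.005,0],"delta_rot":[0,0,0],"fingers":0.01},
    {"linear":[0.03,-0.005,0],"delta_rot":[0,0,0],"fingers":0.01},
    {"linear":[0.03,-0.005,0],"delta_rot":[0,0,0],"fingers":0.01},
    {"linear":[0.03,-0.005,0],"delta_rot":[0,0,0],"fingers":0.01},
    {"linear":[0.03,-0.005,0],"delta_rot":[0,0,0],"fingers":0.01},
    {"linear":[0.03,-0.005,0],"delta_rot":[0,0,0],"fingers":0.01},
    {"linear":[0.03,-0.005,0],"delta_rot":[0,0,0],"fingers":0.01},
    {"linear":[0.02,-0.005,0],"delta_rot":[0,0,0],"fingers":0.01},
    {"linear":[0,0,0],"delta_rot":[0,0,0],"fingers":0.01},
    {"linear":[0,0,0],"delta_rot":[0,0,0],"fingers":0.01}
  ]
}}

```text
clock: 24.83
position: [0.3826, 0.3281, 0.2466]
ee_rot: [-0.001, 0.639, 0.769, -0.002]
contact_force: [0.5, 0.2, -0.0]
width: 0.01
```

```bash
python3 nav.py; python3 - <<'E'
from h import *
o=lambda n:cv2.resize(cv2.imread(f'pics/{n}0.png'),(512,384))
f=lambda x:cv2.convertScaleAbs(cv2.resize(x,(390,295),interpolation=cv2.INTER_CUBIC),alpha=1.3)
r=[]
for im in (o('top'),manip.get_image('top')[:,:,::-1]): r.append(f(im[122:164,202:256]))
for im in (o('scene'),manip.get_image('scene')[:,:,::-1]): r.append(f(im[215:280,285:371]))
cv2.imwrite('pics/s9.png',np.vstack([np.hstack(r[:2]),np.hstack(r[2:])]))
E
python3 look.py
```

```text
t 24.83 tip tray mm [-114.9  303.6  221.6] push dir -0.2 tilt [-0.003 -0.001] width 0.01 F [ 0.5  0.2 -0. ] ahead 0.025 q [ 0.57  0.18  1.66  0.    1.3  -1.18]
top 15 [258.3 171.6] [  10.5 -110.1  110. ]
top 13 [249.5 182.8] [-25.3 -69.3 110. ]
```

The viewer limit is reached, so I'm checking numerically: the change since the first picture, within the slot and bin.

```bash
python3 - <<'E'
from h import *
p=np.load('tray.npy')
for n in('top','scene'):
    a=cv2.resize(cv2.imread(f'pics/{n}0.png'),(512,384),interpolation=cv2.INTER_AREA).max(2).astype(int); b=manip.get_image(n).max(2).astype(int)
    Q=np.array([[x,y,4] for x in(83,213) for y in(-53,53)])/1e3; v=proj(n,T(p,Q)); u=proj(n,T(p,np.array([[112,26,120],[112,-26,120],[160,-26,120],[160,26,120]])/1e3))
    print(n,'bin px',np.round(v.min(0)),np.round(v.max(0)),'slot px',np.round(u).astype(int).tolist())
    for z in(12,28,78): print(' nut at (125,0,%d) ->'%z,np.round(proj(n,T(p,[[.125,0,z/1e3]]))[0],1))
    lo=np.floor(np.minimum(v.min(0),u.min(0))).astype(int); hi=np.ceil(np.maximum(v.max(0),u.max(0))).astype(int)
    st=1 if n=='top' else 2
    A=a[lo[1]:hi[1]:st,lo[0]:hi[0]:st]; B=b[lo[1]:hi[1]:st,lo[0]:hi[0]:st]
    print('origin',lo,'step',st); print('\n'.join(' '.join('%4d'%x for x in r) for r in (B-A)))
E
```

```text
top bin px [209. 133.] [240. 168.] slot px [[218, 152], [231, 149], [229, 137], [215, 140]]
 nut at (125,0,12) -> [225.5 154.9]
 nut at (125,0,28) -> [225.2 153.8]
 nut at (125,0,78) -> [224.4 150.3]
origin [208 132] step 1
  -2    0    1    7    6    3    2   -4   -3   -2   -1   -2   -4   -6   -9   -6   -6   -6   -5   -3   -7   -8   -8   -8   -6   -5   -3   -4   -2   -6   -4   -2   -1
   3    1   -5   -7   -6   -6   -5   -6   -6   -7   -7   -7   -6   -4   -7   -3   -2   -5   -1   -2    0    2   -2   -1    0    2    2   -3    1   -8   -5   -4   -5
   7   -4   -6   -6   -6   -4   -6   -6   -8   -4   -9   -7   -7   -3   -8   -3   -4   -5   -5   -2   -3   -4   -3   -4   -2   -1   -1   -1    5   -5   -5   -5   -7
   2   -6   -7   -3   -1   -3   -6   -3   -1    0    0    0   -1    3   -1    0   -2   -1   -2   -4   -4   -6   -2   -6   -4   -2   -3   -2    1   -7   -5   -5   -6
   0   -2   -5   -3   -5   -3   -4   -4   -2   -1   -4   -4   -7   -4   -7   -8   -4   -4   -3   -3   -4   -6    0   -6   -6   -4   -3   -1    2   -5   -4   -5   -6
  -1    0   -3   -4   -2   -1    2   -2   -2   -5  
[... 9229 characters left out ...]
   12   11    8   11    9   11   10    6   13   13   11   11   13   12   11    5    6   10    9    5    8   11   12   10
  11   10    9   13   12   12   11    8    8    7    9    9    8   10   14   12   12   14    7    5    9    8    8    6   10   12    9    9    9
  12   11   11   12   11    9   10   10    6    9    9    9    9   11   10   12    8    6    8    9    9    7    9    9   14    8    9    9   10
   9    9   10   10   11   10   11   11   10    8    6   11   10    7    7    8    7    9    8    3    7   11    9   11    8   10    9    9   10
  12    9   12   10   14   10   11   10   12    8    7    8   10    9   11    8   12    5   10    9   11   11   10   11   11   11   11    8   12
```

The darkening sits low: in the bin beneath the slot walls in the scene view (about 314,251), and through the slot mouth from above. The slot mouth itself is almost unchanged, so there is no jam. The bolts are where they were and the arm is clear, so I'm handing in.

```bash
python3 -c "
from rig import manip
print(manip.sign_off())"
```

```text
the job is handed in; nothing more can be done
None
```

I pushed all three nuts, one at a time, across the tray floor and through the gap, then handed the job in at about 25 s of the 69 s allowed. The nearly closed fingertips did the pushing. The nut nearest the gap's line went straight along +x. I slid the other two diagonally to a spot in front of the gap first, then pushed them straight through.

**What the last checks showed**
- **Tray:** no nuts are left on the tray floor.
- **Bolts:** the top camera puts both within about 2 mm of their starting positions.
- **Slot and bin:** compared with the first pictures, new dark shapes show low in the bin in the scene view and through the slot mouth from above. The slot mouth itself is nearly unchanged, so I see no sign of a jam.
- **Force:** readings taken after each move stayed at or below about 2 N. Force during the moves themselves was not recorded.
- **Arm:** it was parked well clear and touching nothing.

**What I could not confirm**
- I could not view the final close-up of the bin because the 12-picture limit was reached, so that check rests on pixel differences.
- The pixel differences show nuts in the bin but do not separate all three, because the slot walls hide part of it.
- The nut detector mostly missed the nuts or reported other things, so I located them by their dark outlines in both cameras instead.

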